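# Wire spool changeover on a twin-wire feeder

## Robot

A 6-joint arm with a two-finger parallel gripper is mounted at the origin on the work surface. World frame = base frame: x ahead of the robot, y to its left, z up, the work surface at z = 0. Lengths are in m, angles in rad, forces in N, time in s.
With the tool pointing down it reaches from about 0.4 to 0.825 m from the base axis. Payload 7 kg.
Tool frame: the origin (TCP) lies on the centre line of the jaws, within the pads' length; the fingertips stand 17 mm ahead of it and the grasp point (between the pads) lies 2 mm behind it; z points along the fingers, y is the line along which they close (so a half turn about z gives the same grasp; the last joint's range is limited). The gripper opens to 88 mm and grips with 3 to 60 N. Pads are 19 mm wide; open, the fingers measure 130 mm over their backs; the gripper's body (78 mm by 193 mm) begins 47 mm behind the grasp point.
Start: joints at [-0.827, 0.359, 0.012, 0, -1.224, -0.288], TCP at [0.297, -0.606, 0.244] pointing down, gripper open.
Joint ranges: [-3.07, 3.07], [-1.43, 2.12], [-1.02, 1.25], [-3.03, 1.67], [-3.05, -0], [-3.03, 3.03]. Speed limits (rad/s): [2.39, 2.39, 3.01, 3.14, 3.14, 3.14].

## Interface

Orientations are given as [roll, pitch, yaw] about the fixed x, y, z axes, in that order (R = Rz(yaw) Ry(pitch) Rx(roll)).
In Python, from station import env, cams gives the robot as it stands.
- The arm moves only by the tool servo_tool, never from a script. Its argument "steps" is one flat list of numbers, 5 for each row, row after row: the shift along the tool's x, y, z in mm, then the turn about the tool's z in rad, then the closure, from -1 (fully open) to 1 (shut). A call has exactly 8 rows; each row shifts and turns the commanded pose from where the row before left it, along the tool's axes as they then stand; what a row does not reach is not made up. A row lasts 1/12 s, in which the tool goes at most 41.7 mm and 7.16 degrees, less where a joint would pass 70% of its speed; a pose out of reach is approached as far as the arm can. A call is refused whole if a number of a shift passes 41.7 or a number of a turn 0.125, either way. A call with a gripper value outside its range is refused whole. The fingers move at their own pace and stop on an object; the grip force is fixed at half the most. Time passes only in rows, so rows that do not move let the fingers close, or fill a call up. It gives the time, the measured TCP pose, the force, the opening and the grip force at its end, in the units of the state.
- env.state(): the state, without advancing time (a new reading comes with each control period).
- cams.grab_frame(name): name is "scene" or "side" or "wrist"; returns a dict with "color" (384x512x3 uint8, red, green, blue), "z_map" (384x512 float32, m along the optical axis (not along the pixel's ray), 0 where there is no reading), "fx", "fy", "cx", "cy" (pixels), "pose" (4x4, takes a point from camera to world coordinates). Camera axes: x right, y down, z forward; pixel columns grow to the right and rows downward; lengths in m; the calibration is good to about 2 mm. A picture is of the moment at which its call begins.
- env.job_done(): hands the job in; it is judged then, once.
The state is a dict: "time": time; "qpos": joint angles; "qvel": joint speeds; "effort": joint torques, N m; "position": TCP position; "ee_rot": TCP orientation; "ft_force": force on the tool from outside, world axes, zero at the start; "ft_torque": the same for the moment, N m; "gripper_width": opening from 0.0 (shut) to 1.0 (fully open); "grasp_force": force on a finger pad.
Only numpy, scipy, OpenCV 4.12 (cv2) and the standard library are available. Lean on these libraries where they do the work, as an engineer would, in place of code of your own. Each camera call takes 0.05 s, during which the arm holds its last target. There are 200 camera calls.

## Task

Change the wire spools: first press the red emergency stop on the feeder down until it latches, and leave it latched while any spool is handled. Put every empty spool (there may be some on the feeder's spindles and one on the bench) into the open cardboard carton and close the carton, the two short end flaps first and then the two long flaps over them; put a full copper-wire spool fully down on each of the two spindles. When all this is done, twist the emergency stop clockwise so that it pops up again, and leave the hammer, brush and magnet where they lie.

Things in the scene. Friction and masses are not known exactly. Their poses are not given: they have to be found in the camera images.
- feeder: Twin-wire feeder, fixed. Blue deck 22 mm high; in its frame (mm) spindles a, b at (0, -100), (0, 20), emergency stop at (0, 110) on a yellow box 66 x 66 mm, top 72 mm above the bench. Deck x -55..145, y -150..150. Grey feed head 95 mm high (knobs to 123) at x 79..143, y -140..60. Origin on the bench, z up
- spindle_a (a point): Seat of spindle a: point on its axis at the top of the dark hub disc (56 mm across, 30 mm above the bench), where the underside of a mounted spool rests. The upright aluminium spindle is 17 mm in diameter, straight for 62 mm above this point, then a cone to 76 mm
- spindle_b (a point): Seat of spindle b, same as a, 120 mm away from it; either full spool may go on either spindle
- estop_top (a point): Centre of the top of the red mushroom head. Head: 44 mm in diameter, 20 mm thick, underside 15 mm above the control box when up and 7 mm when down; under it a collar 36 mm across and 6 mm high. This point is 107 mm above the bench when up, 99 mm when latched down. x, y follow the head's turning, z up
- estop (a joint): Height of the emergency stop: 0 = up (released), 0.008 m = fully down. Snap action: pressing takes about 5.5 N over the first 2 mm, then less; past half way (4 mm) it snaps down by itself and stays latched. It is brought up again by turning the head: see estop_twist
- estop_twist (a joint): Turn of the mushroom head in rad, 0 at rest, growing clockwise seen from above, up to 1.0; a light spring turns it back when let go. While latched, turning it lifts the head on a cam, about 8 mm per rad (it slides up in a firm grip, or the grip may rise with it). Turned past about 0.5 rad, it snaps fully up when let go; 0.7 to 0.95 rad is a sure turn
- carton: Open cardboard carton, fixed to the bench: outside 150 mm along its x, 240 mm along its y, 90 mm high, walls and floor 4 mm. Origin: centre of its underside, z up. The empty spools fit in a row of three along its y, standing (places at y = -75, 0, 75 mm)
- flap_left (a joint): Short end flap (146 mm wide, 75 mm long, 4 mm thick) on the carton's +y rim, hinge line at y = +120 mm, z = 90 mm of the carton. 0 = folded in flat, 1.57 = upright, up to 2.6 = leaning outwards; stiff crease that stays where it is left, moved by about 1 N at its edge
- flap_right (a joint): Short end flap on the carton's -y rim, hinge line at y = -120 mm, z = 90 mm; same size and joint values as flap_left
- flap_far (a joint): Long flap (240 mm wide, 75 mm long, 4 mm thick) on the carton's +x rim, hinge line at x = +75 mm, z = 94.5 mm; same joint values. Folded in, it lies over the end flaps and meets the other long flap in the middle
- flap_near (a joint): Long flap on the carton's -x rim, hinge line at x = -75 mm, z = 94.5 mm; same size and joint values as flap_far
- flap_left_edge (a point): Middle of the free edge of flap_left
- flap_right_edge (a point): Middle of the free edge of flap_right
- flap_far_edge (a point): Middle of the free edge of flap_far
- flap_near_edge (a point): Middle of the free edge of flap_near
- full1: Full spool with copper-coloured wire wound nearly to its rim, about 0.5 kg, standing on the bench: 64 mm in diameter and 66 mm tall, two black flanges 6 mm thick joined by a barrel, bore 22 mm right through. Origin: centre of the underside; z along the bore
- full2: Second full spool, same as full1
- empty1: Empty spool with a bare white barrel 34 mm across, about 50 g; when present, it starts on spindle a: 64 mm in diameter and 66 mm tall, two black flanges 6 mm thick joined by a barrel, bore 22 mm right through. Origin: centre of the underside; z along the bore
- empty2: Empty spool like empty1; when present, it starts on spindle b
- empty3: Empty spool like empty1; when present, it starts standing on the bench
- hammer: Hammer, 260 mm long, lying on the bench; not part of the job. Origin: under its middle
- brush: Brush with wooden handle, 200 mm long, lying on the bench; not part of the job. Origin: under its middle
- magnet: Red three-cornered welding magnet, 95 mm a side, 16 mm thick, lying on the bench; not part of the job. Origin: centre of its underside

How it is judged:
On the way, in this order (a step that is already met when the one before it is completed fails the run):
1. the emergency stop is pressed down and latched (value of joint estop above 0.006 m), for 0.3 s.
2. with the stop latched: every empty spool is in the carton, both short end flaps are folded in and both long flaps are still open (value of joint estop above 0.006 m and x of empty1 in the frame of carton between -0.07 and 0.07 m and y of empty1 in the frame of carton between -0.115 and 0.115 m and z of empty1 in the frame of carton between -0.002 and 0.055 m and x of empty2 in the frame of carton between -0.07 and 0.07 m and y of empty2 in the frame of carton between -0.115 and 0.115 m and z of empty2 in the frame of carton between -0.002 and 0.055 m and x of empty3 in the frame of carton between -0.07 and 0.07 m and y of empty3 in the frame of carton between -0.115 and 0.115 m and z of empty3 in the frame of carton between -0.002 and 0.055 m and value of joint each of flap_left, flap_right below 0.2 rad and value of joint each of flap_far, flap_near above 0.6 rad), for 0.1 s.
3. with the stop latched: the long flaps are closed too, and a full spool is fully down on each spindle (value of joint estop above 0.006 m and x of empty1 in the frame of carton between -0.07 and 0.07 m and y of empty1 in the frame of carton between -0.115 and 0.115 m and z of empty1 in the frame of carton between -0.002 and 0.055 m and x of empty2 in the frame of carton between -0.07 and 0.07 m and y of empty2 in the frame of carton between -0.115 and 0.115 m and z of empty2 in the frame of carton between -0.002 and 0.055 m and x of empty3 in the frame of carton between -0.07 and 0.07 m and y of empty3 in the frame of carton between -0.115 and 0.115 m and z of empty3 in the frame of carton between -0.002 and 0.055 m and value of joint each of flap_left, flap_right, flap_far, flap_near below 0.2 rad and (((horizontal distance between full1 and spindle_a below 0.006 m and distance between full1 and spindle_a below 0.008 m and angle between full1's own z axis and vertical below 0.1 rad) and (horizontal distance between full2 and spindle_b below 0.006 m and distance between full2 and spindle_b below 0.008 m and angle between full2's own z axis and vertical below 0.1 rad)) or ((horizontal distance between full1 and spindle_b below 0.006 m and distance between full1 and spindle_b below 0.008 m and angle between full1's own z axis and vertical below 0.1 rad) and (horizontal distance between full2 and spindle_a below 0.006 m and distance between full2 and spindle_a below 0.008 m and angle between full2's own z axis and vertical below 0.1 rad)))), for 0.2 s.
4. the emergency stop's head is turned clockwise to release it (value of joint estop_twist above 0.35 rad).
At the end, for the whole second after the job is handed in: emergency stop up again (within 2 mm); every empty spool inside the carton and all four flaps closed to within 0.2 rad; a full spool on each spindle, within 6 mm of its axis, down within 8 mm of its seat and upright within 0.1 rad; spools at rest (value of joint estop below 0.002 m and x of empty1 in the frame of carton between -0.07 and 0.07 m and y of empty1 in the frame of carton between -0.115 and 0.115 m and z of empty1 in the frame of carton between -0.002 and 0.055 m and x of empty2 in the frame of carton between -0.07 and 0.07 m and y of empty2 in the frame of carton between -0.115 and 0.115 m and z of empty2 in the frame of carton between -0.002 and 0.055 m and x of empty3 in the frame of carton between -0.07 and 0.07 m and y of empty3 in the frame of carton between -0.115 and 0.115 m and z of empty3 in the frame of carton between -0.002 and 0.055 m and value of joint each of flap_left, flap_right, flap_far, flap_near below 0.2 rad and (((horizontal distance between full1 and spindle_a below 0.006 m and distance between full1 and spindle_a below 0.008 m and angle between full1's own z axis and vertical below 0.1 rad) and (horizontal distance between full2 and spindle_b below 0.006 m and distance between full2 and spindle_b below 0.008 m and angle between full2's own z axis and vertical below 0.1 rad)) or ((horizontal distance between full1 and spindle_b below 0.006 m and distance between full1 and spindle_b below 0.008 m and angle between full1's own z axis and vertical below 0.1 rad) and (horizontal distance between full2 and spindle_a below 0.006 m and distance between full2 and spindle_a below 0.008 m and angle between full2's own z axis and vertical below 0.1 rad))) and linear speed of each of full1, full2, empty1, empty2, empty3 below 0.03 m/s); the robot touches nothing.
It fails at once if a spool is gripped or pushed by the fingers while the emergency stop is up (value of joint estop below 0.003 m and (contact force between the fingers and full1 above 1 N or contact force between the fingers and full2 above 1 N or contact force between the fingers and empty1 above 1 N or contact force between the fingers and empty2 above 1 N or contact force between the fingers and empty3 above 1 N)).
It fails at once if the hammer is moved from its place (more than 40 mm) (distance of hammer from where it was at the start of the episode above 0.04 m).
It fails at once if the brush is moved from its place (more than 40 mm) (distance of brush from where it was at the start of the episode above 0.04 m).
It fails at once if the magnet is moved from its place (more than 40 mm) (distance of magnet from where it was at the start of the episode above 0.04 m).
Of empty1, empty2, empty3 only 1 to 3 are there at a start; the rules pass over those that are not, and their reading is None.
At some moment in a run one of full1, full2, empty3 may be knocked a few centimetres aside while the robot is not near it.
Once in a run the grip may slacken for a moment while it holds something.
It also fails if it takes over 210 s, if anything falls off the work surface, if the arm or the gripper's body presses on something with over 40 N, if the wrist force passes 120 N, or if a joint passes its speed limit or range.

## Working session

There is one attempt and no reset: what is moved stays moved. The work goes in short steps, Python scripts to look and compute and a tool call to move; the robot and the scene stay as the last step left them, time stands still between calls to the robot, and variables do not carry over. Pictures are saved under pics/ and viewed, at most 14 in all, crops included, and the job is handed in when it is done.

Besides the shell and the picture viewer there is one more tool, called after "Call:" in YAML: its name, and indented under it one key for each argument. servo_tool: Moves the arm, as the interface text tells. Its arguments: {"type":"object","properties":{"steps":{"type":"array","items":{"type":"number"}}},"required":["steps"]}

```bash
ls; mkdir -p pics; cat > h.py <<'E'
import numpy as np, cv2
from station import env, cams
def grab(n,save=None):
    f=cams.grab_frame(n)
    if save: cv2.imwrite('pics/'+save,f['color'][:,:,::-1])
    return f
def cloud(f):
    z=f['z_map']; v,u=np.mgrid[:z.shape[0],:z.shape[1]]
    p=np.stack([(u-f['cx'])/f['fx']*z,(v-f['cy'])/f['fy']*z,z],-1)
    T=np.array(f['pose']); w=p@T[:3,:3].T+T[:3,3]; w[z==0]=np.nan
    return w
def ray(f,u,v,h):
    T=np.array(f['pose']); d=T[:3,:3]@np.array([(u-f['cx'])/f['fx'],(v-f['cy'])/f['fy'],1])
    o=T[:3,3]; return o+d*(h-o[2])/d[2]
def pix(f,p):
    T=np.linalg.inv(np.array(f['pose'])); q=T[:3,:3]@np.array(p)+T[:3,3]
    return np.array([f['cx']+f['fx']*q[0]/q[2],f['cy']+f['fy']*q[1]/q[2]])
def st():
    s=env.state(); print('t',round(s['time'],2),'p',np.round(s['position'],4),'rot',np.round(s['ee_rot'],3),'q',np.round(s['qpos'],3),'F',np.round(s['ft_force'],1),'w',round(float(s['gripper_width']),3),'g',round(float(s['grasp_force']),1)); return s
E
python3 - <<'E'
from h import *
st()
fs=grab('scene','scene0.png'); fd=grab('side','side0.png')
for f in(fs,fd): print(np.round(np.array(f['pose']),3).tolist(),f['fx'],f['cx'],f['cy'], (f['z_map']>0).mean())
a=cv2.imread('pics/scene0.png');b=cv2.imread('pics/side0.png')
E
```

```text
pics
t 0.0 p [ 0.2969 -0.6057  0.2426] rot [ 3.14  -0.    -2.686] q [-0.827  0.359  0.011 -0.    -1.224 -0.288] F [ 0.3 -0.4 -0.3] w 0.997 g 0.0
[[0.286, 0.635, -0.718, 1.559], [0.958, -0.206, 0.2, -0.285], [-0.021, -0.745, -0.667, 1.056], [0.0, 0.0, 0.0, 1.0]] 469.987385903842 255.4894162969939 186.32201418726953 0.9957936604817709
[[-0.999, -0.041, 0.032, 0.502], [-0.049, 0.526, -0.849, 1.3], [0.018, -0.849, -0.528, 0.88], [0.0, 0.0, 0.0, 1.0]] 432.6011023772811 256.9313785500798 193.3162024455389 0.9959004720052084
```

View pics/scene0.png

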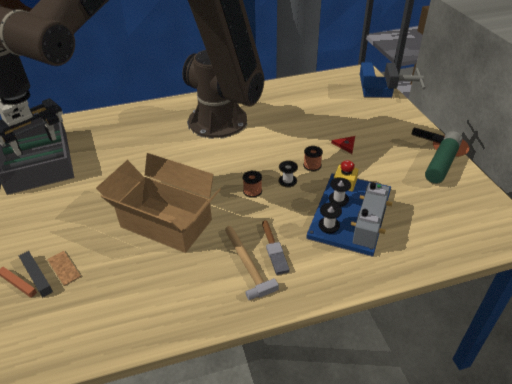

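View pics/side0.png

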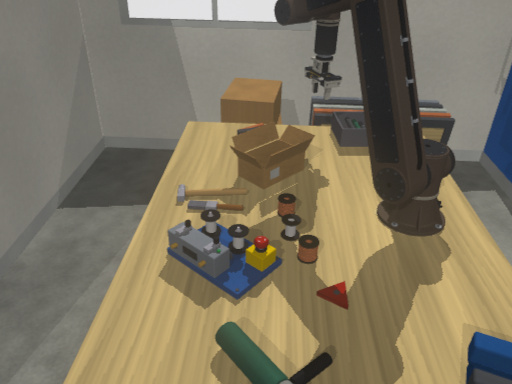

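Scene view: carton at about (155,205), full spools at (252,184) and (313,158), empty3 at (288,173), feeder with two empties at (330,218) and (341,190), stop at (347,167). Side view shows the same. Now I measure them.

```bash
cat >> h.py <<'E'
def circ(P):  # algebraic circle fit of hull pts
    h=cv2.convexHull((P*1000).astype(np.float32))[:,0]
    (c,r)=cv2.minEnclosingCircle(h); return np.array(c)/1000,r/1000
def world(names=('scene','side')):
    W=[];C=[]
    for n in names:
        f=grab(n); w=cloud(f).reshape(-1,3); ok=~np.isnan(w[:,0]); W.append(w[ok]); C.append(f['color'].reshape(-1,3)[ok].astype(int))
    return W,C
E
python3 - <<'E'
from h import *
F={n:grab(n) for n in('scene','side')}
px={'scene':dict(f1=(252,176),f2=(313,152),e3=(288,167),ea=(329,208),eb=(341,184)),'side':dict(f1=(287,199),e3=(291,219),f2=(309,242),ea=(210,215),eb=(237,231))}
for n,f in F.items():
    w=cloud(f)
    m=np.abs(w[...,2])<.01; print(n,'table z med',np.nanmedian(w[...,2][m]))
    for k,(u,v) in px[n].items():
        c=w[v-8:v+9,u-14:u+15].reshape(-1,3); c=c[~np.isnan(c[:,0])]
        zt=np.percentile(c[:,2],98) ; 
        # top flange
        lo,hi=(.058,.074) if k[0]=='f' or k=='e3' else (.088,.104)
        s=c[(c[:,2]>lo)&(c[:,2]<hi)]
        print(k,len(s),'ztop',np.round(zt,4),'zmed',np.round(np.median(s[:,2]),4) if len(s) else 0, circ(s[:,:2]) if len(s)>5 else 0)
    col=f['color'].astype(int); R,G,B=col[...,0],col[...,1],col[...,2]
    red=(R>110)&(G<70)&(B<70)&(w[...,2]>.085)&(w[...,2]<.125)&(w[...,0]>.3)
    s=w[red]; print('estop',len(s),np.nanmin(s,0),np.nanmax(s,0)); t=s[s[:,2]>.1]; print(circ(t[:,:2]))
    yel=(R>140)&(G>110)&(B<70)&(np.abs(w[...,2]-.072)<.006); s=w[yel]; print('yel',len(s),cv2.minAreaRect((s[:,:2]*1000).astype(np.float32)))
    blue=(B>R+40)&(B>G+20)&(np.abs(w[...,2]-.022)<.008)&(w[...,0]>.2)&(w[...,0]<1); s=w[blue]; print('deck',len(s),np.median(s[:,2]),cv2.minAreaRect((s[:,:2]*1000).astype(np.float32)))
    # carton
    car=(w[...,2]>.07)&(w[...,2]<.3)&(w[...,1]<-.05)&(w[...,1]>-.6)&(w[...,0]>.25)&(w[...,0]<.95)&(R>G+10)&(G>B)
    s=w[car]; print('carton',len(s),np.nanmin(s,0),np.nanmax(s,0))
    cv2.imwrite(f'pics/m_{n}.png',car.astype(np.uint8)*255)
E
```

```text
scene table z med 0.000498905954360751
f1 207 ztop 0.07 zmed 0.0659 (array([0.44394406, 0.0136445 ]), 0.03410903930664062)
f2 179 ztop 0.0703 zmed 0.0658 (array([0.38286777, 0.25498798]), 0.03583737945556641)
e3 193 ztop 0.0695 zmed 0.0658 (array([0.4313295 , 0.14028967]), 0.03415781784057617)
ea 260 ztop 0.101 zmed 0.0961 (array([0.68973511, 0.17970978]), 0.03276104354858399)
eb 231 ztop 0.1009 zmed 0.096 (array([0.59482452, 0.25329793]), 0.03407662582397461)
estop 77 [0.50598143 0.2875288  0.09401273] [0.54507012 0.3286872  0.11104093]
(array([0.52673468, 0.3073992 ]), 0.021464035034179686)
yel 116 ((614.5028686523438, 286.6427307128906), (65.05567932128906, 261.599853515625), 81.22555541992188)
deck 1495 0.021859241668612528 ((642.2442626953125, 273.4027099609375), (197.0657196044922, 300.85504150390625), 52.23558044433594)
carton 4191 [ 0.3318469  -0.45901021  0.07003297] [ 0.66979638 -0.11390949  0.16647867]
side table z med 0.0014376406256652041
f1 161 ztop 0.0702 zmed 0.0673 (array([0.44594858, 0.01421069]), 0.03642309188842773)
e3 185 ztop 0.0704 zmed 0.0673 (array([0.42925812, 0.14285211]), 0.037207271575927736)
f2 234 ztop 0.0703 zmed 0.0669 (array([0.38315848, 0.25385492]), 0.03317986297607422)
ea 191 ztop 0.1014 zmed 0.0975 (array([0.6920014 , 0.18271902]), 0.03305703353881836)
eb 225 ztop 0.1015 zmed 0.0973 (array([0.59479242, 0.25406941]), 0.034428417205810545)
estop 85 [0.5067517  0.28978957 0.09963712] [0.54199573 0.33077613 0.11282329]
(array([0.52463501, 0.31032852]), 0.02054454803466797)
yel 121 ((524.94140625, 310.4144287109375), (67.45623016357422, 62.884151458740234), 51.10066604614258)
deck 656 0.023551638267304165 ((629.0242919921875, 284.9095458984375), (101.08573913574219, 334.6219177246094), 22.179752349853516)
carton 2384 [ 0.33664979 -0.46722005  0.07000372] [ 0.67077697 -0.11136487  0.16904714]
```

```bash
cat >> h.py <<'E'
def to(x,y,z,yaw=None,start=None):
    """tool-axis shift (mm) from the current pose to a target, turn to be made first"""
    s=env.state() if start is None else start; p=np.array(s['position']); r=s['ee_rot'][2]
    t=0 if yaw is None else (r-yaw+np.pi/2)%np.pi-np.pi/2   # + turn about tool z lowers yaw; half turn symmetric
    y1=r-t; d=np.array([x,y,z])-p
    print('turn %.3f'%t,'then tool dx,dy,dz mm',np.round([1e3*(d[0]*np.cos(y1)+d[1]*np.sin(y1)),1e3*(d[0]*np.sin(y1)-d[1]*np.cos(y1)),-1e3*d[2]],1))
E
python3 - <<'E'
from h import *
W,C=world()
P=np.vstack(W)
m=(P[:,2]>.02)&(P[:,2]<.088)&(P[:,0]>.3)&(P[:,0]<.75)&(P[:,1]<-.1)&(P[:,1]>-.5)
q=P[m]; print(len(q)); 
# drop stray points by density via morphological image
im=np.zeros((450,450),np.uint8); ij=((q[:,:2]-[.3,-.5])*1000).astype(int); im[ij[:,1],ij[:,0]]=255
im=cv2.morphologyEx(im,cv2.MORPH_CLOSE,np.ones((15,15))); im=cv2.morphologyEx(im,cv2.MORPH_OPEN,np.ones((9,9)))
cs,_=cv2.findContours(im,0,1); c=max(cs,key=cv2.contourArea); (cx,cy),(a,b),ang=cv2.minAreaRect(c); print(cx+300,cy-500,a,b,ang)
cv2.imwrite('pics/top.png',im)
# long axis direction
box=cv2.boxPoints(((cx,cy),(a,b),ang)); e=[box[1]-box[0],box[2]-box[1]]; L=max(e,key=np.linalg.norm); L=L/np.linalg.norm(L)
L=L if L[1]>0 else -L   # carton +y; x = y rotated -90
X=np.array([L[1],-L[0]]); o=np.array([cx+300,cy-500])/1000
print('carton y',L,'x',X,'yaw',np.arctan2(X[1],X[0]))
for i,w in enumerate(W):
    d=w[:,:2]-o; l=np.stack([d@X,d@L,w[:,2]],1)*1000
    for n,s in dict(left=(l[:,1]-120,l[:,0],65),right=(-l[:,1]-120,l[:,0],65),far=(l[:,0]-75,l[:,1],112),near=(-l[:,0]-75,l[:,1],112)).items():
        k=(np.abs(s[1])<s[2]*.8)&(np.abs(s[0])<80)&(l[:,2]>105)&(l[:,2]<185)
        if k.sum()>20:
            h=l[k,2]-90; u=s[0][k]; an=np.arctan2(h,-u); print(i,n,k.sum(),'ang med',np.median(an).round(3),'r max',np.percentile(np.hypot(h,u),98).round(1))
s=st()
print('estop');to(.5255,.309,.16,None)
E
```

```text
4049
631.5 -107.5 13.0 67.0 90.0
carton y [-1. -0.] x [-0.  1.] yaw 1.5707964
0 left 280 ang med 1.715 r max 95.5
0 near 138 ang med 1.691 r max 89.9
1 left 146 ang med 1.461 r max 95.2
1 near 184 ang med 1.311 r max 92.4
t 0.3 p [ 0.297  -0.606   0.2432] rot [ 3.141 -0.    -2.686] q [-0.827  0.359  0.012 -0.    -1.224 -0.288] F [ 1.  -0.5 -0.6] w 0.995 g 0.0
estop
turn 0.000 then tool dx,dy,dz mm [-607.9  721.    83.2]
```

View pics/top.png

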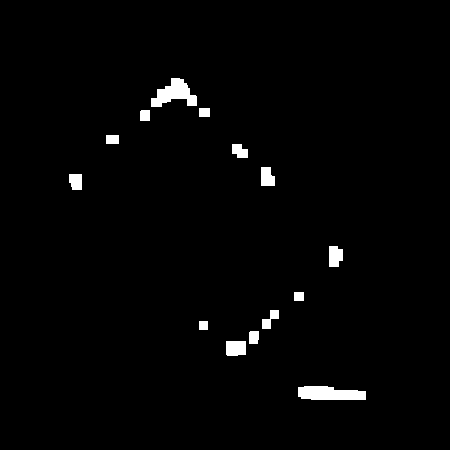

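The picture shows the carton outline, rotated about 45°, with corners near (70,180), (178,80), (335,255) and (230,350). The strip at (330,393) is the hammer. I refit without opening.

```bash
cat > cart.py <<'E'
from h import *
def carton(P):
    m=(P[:,2]>.015)&(P[:,2]<.086)&(P[:,0]>.3)&(P[:,0]<.75)&(P[:,1]<-.13)&(P[:,1]>-.5)
    q=P[m]; from scipy.spatial import cKDTree
    t=cKDTree(q); q=q[[len(x)>6 for x in t.query_ball_point(q,.012)]]
    (c,(a,b),ang)=cv2.minAreaRect((q[:,:2]*1000).astype(np.float32)); box=cv2.boxPoints((c,(a,b),ang))
    e=[box[1]-box[0],box[2]-box[1]]; L=max(e,key=np.linalg.norm); L=L/np.linalg.norm(L); L=L if L[1]>0 else -L
    X=np.array([L[1],-L[0]]); return np.array(c)/1000,X,L,(a,b)
def flaps(W,o,X,L):
    for i,w in enumerate(W):
        d=w[:,:2]-o; l=np.stack([d@X,d@L,w[:,2]],1)*1000
        for n,s in dict(left=(l[:,1]-120,l[:,0],70,90),right=(-l[:,1]-120,l[:,0],70,90),far=(l[:,0]-75,l[:,1],115,94.5),near=(-l[:,0]-75,l[:,1],115,94.5)).items():
            u=s[0];h=l[:,2]-s[3]; r=np.hypot(u,h); k=(np.abs(s[1])<s[2]*.8)&(r>30)&(r<82)&(h>-8)
            if k.sum()>20:
                an=np.arctan2(h,-u)[k]; hist,e=np.histogram(an,40,(-.3,2.9)); j=hist.argmax(); kk=np.abs(an-e[j]-.04)<.15
                print(i,n,k.sum(),kk.sum(),'ang',np.median(an[kk]).round(3))
if __name__=='__main__':
    W,C=world(); o,X,L,s=carton(np.vstack(W)); print('o',o,'x',X,'y',L,s,'yaw',np.arctan2(X[1],X[0]))
    for w in W: print(carton(w))
    flaps(W,o,X,L)
E
python3 cart.py
```

```text
o [ 0.5053772  -0.28110413] x [ 0.72053504 -0.6934185 ] y [0.6934185  0.72053504] (250.28741455078125, 165.4813690185547) yaw -0.7662227
(array([ 0.50450348, -0.28323395]), array([ 0.72639686, -0.6872755 ], dtype=float32), array([0.6872755 , 0.72639686], dtype=float32), (245.99510192871094, 155.83505249023438))
(array([ 0.5065463 , -0.28065399]), array([ 0.73587644, -0.67711586], dtype=float32), array([0.67711586, 0.73587644], dtype=float32), (248.08212280273438, 162.792724609375))
0 left 69 69 ang 2.153
0 right 514 501 ang 2.389
0 far 266 266 ang 2.057
0 near 770 750 ang 2.019
1 left 108 108 ang 2.206
1 right 219 208 ang 2.349
1 far 402 381 ang 2.032
1 near 228 228 ang 2.036
```

Call:
servo_tool:
  steps: [-40,40,0,0,1,-40,40,0,0,1,-40,40,0,0,1,-40,40,0,0,1,-40,40,0,0,1,-40,40,0,0,1,-40,40,0,0,1,-40,40,0,0,1]

```text
time: 1.07
position: [0.4052, -0.2889, 0.2439]
ee_rot: [-3.141, 0.001, -2.686]
ft_force: [1.9, 0.2, -0.4]
gripper_width: 0.453
grasp_force: 0.0
```

Call:
servo_tool:
  steps: [-31,40.3,0,0,1,-31,40.3,0,0,1,-31,40.3,0,0,1,-31,40.3,0,0,1,-31,40.3,0,0,1,-31,40.3,0,0,1,-31,40.3,0,0,1,-31,40.3,0,0,1]

```text
time: 1.73
position: [0.471, 0.0382, 0.2442]
ee_rot: [-3.142, 0.001, -2.685]
ft_force: [1.4, -1.2, 0.4]
gripper_width: 0.005
grasp_force: 0.0
```

Call:
servo_tool:
  steps: [-31,40.3,0,0,1,-31,40.3,0,0,1,-31,40.3,0,0,1,-31,40.3,0,0,1,0,0,20,0,1,0,0,30,0,1,0,0,30,0,1,0,0,0,0,1]

```text
time: 2.4
position: [0.5012, 0.1979, 0.1582]
ee_rot: [-3.141, -0.009, -2.686]
ft_force: [-1.3, -1.1, -0.8]
gripper_width: 0.007
grasp_force: 0.0
```

Call:
servo_tool:
  steps: [-23.5,29.7,0,0,1,-23.5,29.7,0,0,1,-23.5,29.7,0,0,1,0,0,0,0,1,0,0,10,0,1,0,0,10,0,1,0,0,8,0,1,0,0,0,0,1]

```text
time: 3.07
position: [0.5272, 0.3085, 0.1335]
ee_rot: [-3.141, -0.004, -2.687]
ft_force: [-0.7, -0.3, -0.4]
gripper_width: 0.003
grasp_force: 0.0
```

```bash
python3 -c "
from h import *
st(); to(.5255,.309,.124)
f=grab('scene','s1.png'); w=cloud(f)
"
```

```text
t 3.07 p [0.5272 0.3085 0.1335] rot [-3.141 -0.004 -2.687] q [ 8.490e-01  3.470e-01 -2.750e-01 -1.000e-03 -9.530e-01 -1.964e+00] F [-0.7 -0.3 -0.4] w 0.003 g 0.0
turn 0.000 then tool dx,dy,dz mm [1.3 1.2 9.5]
```

Call:
servo_tool:
  steps: [0,0,3,0,1,0,0,3,0,1,0,0,3,0,1,0,0,3,0,1,0,0,3,0,1,0,0,2,0,1,0,0,0,0,1,0,0,0,0,1]

```text
time: 3.78
position: [0.5283, 0.3103, 0.1183]
ee_rot: [-3.141, -0.0, -2.686]
ft_force: [-0.1, 0.2, -0.5]
gripper_width: 0.006
grasp_force: 0.0
```

Call:
servo_tool:
  steps: [0,0,2,0,1,0,0,2,0,1,0,0,0,0,1,0,0,0,0,1,0,0,0,0,1,0,0,-30,0,-1,0,0,-40,0,-1,0,0,-40,0,-1]

```text
time: 4.45
position: [0.5278, 0.3098, 0.2249]
ee_rot: [-3.141, -0.002, -2.686]
ft_force: [1.7, 2.0, 0.5]
gripper_width: 0.172
grasp_force: 0.0
```

```bash
cat > look.py <<'E'
from h import *
# top-flange centres by clustering of points at given height band, both cameras
def estop(W,C):
    for w,c in zip(W,C):
        k=(c[:,0]>110)&(c[:,1]<70)&(c[:,2]<70)&(w[:,2]>.075)&(w[:,2]<.13)&(np.hypot(w[:,0]-.5255,w[:,1]-.309)<.04)
        s=w[k]; print('estop top',len(s), np.percentile(s[:,2],[50,80]).round(4) if len(s) else '')
def spools(W,lo,hi,guess,rad=.06):
    for n,g in guess.items():
        R=[]
        for w in W:
            k=(w[:,2]>lo)&(w[:,2]<hi)&(np.hypot(w[:,0]-g[0],w[:,1]-g[1])<rad); s=w[k]
            if len(s)>60:
                c,r=circ(s[:,:2]); R.append((np.round(c,4).tolist(),round(r,4),np.round(np.median(s[:,2]),4),len(s)))
        print(n,R)
E
python3 -c "
from look import *
st()
W,C=world(); estop(W,C)
spools(W,.058,.074,dict(f1=(.445,.014),e3=(.430,.1415),f2=(.383,.2545)))
spools(W,.088,.104,dict(ea=(.691,.181),eb=(.595,.2537)),.045)
to(.595,.2537,.2,.92); to(.691,.181,.2,.92)
"
```

```text
t 4.45 p [0.5278 0.3098 0.2249] rot [-3.141e+00 -2.000e-03 -2.686e+00] q [ 0.85   0.27  -0.159 -0.    -1.145 -1.965] F [1.7 2.  0.5] w 0.172 g 0.0
estop top 76 [0.0981 0.1003]
estop top 89 [0.0993 0.1012]
f1 [([0.4464, 0.0119], 0.034, np.float64(0.0659), 203), ([0.4455, 0.0164], 0.0331, np.float64(0.0667), 84)]
e3 [([0.4346, 0.1367], 0.0367, np.float64(0.0658), 193), ([0.435, 0.1443], 0.0336, np.float64(0.0672), 188)]
f2 [([0.3804, 0.2492], 0.0345, np.float64(0.0656), 179), ([0.383, 0.2536], 0.0329, np.float64(0.0668), 234)]
ea [([0.6914, 0.1818], 0.0346, np.float64(0.0958), 281), ([0.6923, 0.1817], 0.0337, np.float64(0.0977), 195)]
eb [([0.5959, 0.2558], 0.0347, np.float64(0.0959), 235), ([0.5966, 0.2534], 0.0356, np.float64(0.0972), 225)]
turn -0.463 then tool dx,dy,dz mm [  8.2 -86.3  32.2]
turn -0.463 then tool dx,dy,dz mm [   7.8 -206.7   32.2]
```

Call:
servo_tool:
  steps: [0,0,0,0.105,-1,0,0,0,0.105,-1,0,0,0,0.104,-1,-20,-21.5,10,0,-1,-20,-21.5,10,0,-1,-20,-21.5,10,0,-1,0,0,20,0,-1,0,0,0,0,-1]

```text
time: 5.22
position: [0.5959, 0.253, 0.1703]
ee_rot: [-3.14, -0.006, -3.003]
ft_force: [-1.7, -0.3, -1.5]
gripper_width: 0.867
grasp_force: 0.0
```

```bash
python3 -c "
from h import *
st(); to(.596,.2545,.092,-3.0)
grab('wrist','wr1.png')
"
```

```text
t 5.22 p [0.5959 0.253  0.1703] rot [-3.14  -0.006 -3.003] q [ 7.010e-01  3.690e-01 -1.450e-01 -2.000e-03 -1.062e+00 -2.133e+00] F [-1.7 -0.3 -1.5] w 0.867 g 0.0
turn -0.003 then tool dx,dy,dz mm [-0.3  1.5 78.3]
```

View pics/wr1.png

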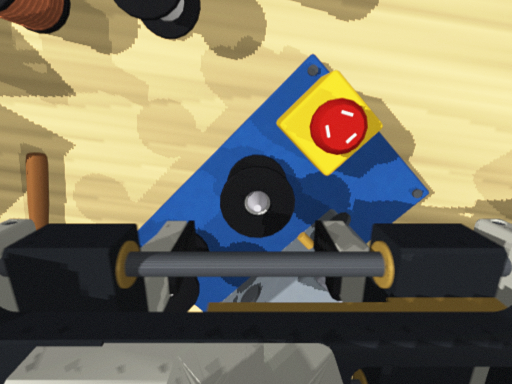

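Wrist view: the fingers straddle spindle b's empty spool, centre (257,200), with the stop at (340,125) clear of them. Descend and grip.

Call:
servo_tool:
  steps: [0,1,30,0,-1,0,0,30,0,-1,0,0,18,0,-1,0,0,0,0,-1,0,0,0,0,1,0,0,0,0,1,0,0,0,0,1,0,0,0,0,1]

```text
time: 5.93
position: [0.5975, 0.2568, 0.0986]
ee_rot: [3.14, 0.003, -2.999]
ft_force: [0.1, -1.1, 0.3]
gripper_width: 0.756
grasp_force: 0.3
```

Call:
servo_tool:
  steps: [0,0,0,0,1,0,0,0,0,1,0,0,-5,0,1,0,0,-15,0,1,0,0,-25,0,1,0,0,-25,0,1,0,0,-30,0,1,0,0,-30,0,1]

```text
time: 6.6
position: [0.5963, 0.2556, 0.228]
ee_rot: [-3.141, -0.001, -3.0]
ft_force: [0.6, 1.2, -0.4]
gripper_width: 0.715
grasp_force: 30.0
```

Call:
servo_tool:
  steps: [0,0,-26,-0.112,1,0,0,-26,-0.112,1,0,0,0,-0.112,1,0,0,0,-0.112,1,0,0,0,-0.112,1,0,0,0,-0.11,1,35.2,-20.3,0,0,1,35.2,-20.3,0,0,1]

```text
time: 7.27
position: [0.5773, 0.1772, 0.2779]
ee_rot: [3.141, -0.001, -2.327]
ft_force: [1.5, -0.9, -0.5]
gripper_width: 0.714
grasp_force: 30.0
```

Call:
servo_tool:
  steps: [35.2,-20.3,0,0,1,35.2,-20.3,0,0,1,35.2,-20.3,0,0,1,35.2,-20.3,0,0,1,35.2,-20.3,0,0,1,35.2,-20.3,0,0,1,35.2,-20.3,0,0,1,35.2,-20.3,0,0,1]

```text
time: 7.93
position: [0.5006, -0.1408, 0.2793]
ee_rot: [-3.141, 0.001, -2.33]
ft_force: [0.5, 0.1, -0.1]
gripper_width: 0.718
grasp_force: 30.0
```

Call:
servo_tool:
  steps: [35.2,-20.3,0,0,1,35.2,-20.3,0,0,1,35.2,-20.3,0,0,1,35.2,-20.3,0,0,1,35.2,-20.3,0,0,1,0,0,0,0,1,0,0,0,0,1,0,0,0,0,1]

```text
time: 8.6
position: [0.4539, -0.3368, 0.2786]
ee_rot: [3.141, 0.0, -2.331]
ft_force: [-0.2, 0.1, -0.4]
gripper_width: 0.72
grasp_force: 30.0
```

```bash
python3 - <<'E'
from cart import *
st(); to(.4538,-.3365,.1,-2.33)
fs=grab('scene','s2.png'); fd=grab('side','d2.png'); f=grab('wrist','w2.png')
a=cv2.imread('pics/s2.png')[110:290,50:290]; b=cv2.imread('pics/w2.png')
cv2.imwrite('pics/c2.png',np.hstack([cv2.resize(a,(400,300)),cv2.resize(b,(400,300))]))
# rim points: box upper edge from both static cams
W=[cloud(x).reshape(-1,3) for x in(fs,fd)]; W=[w[~np.isnan(w[:,0])] for w in W]
flaps(W,np.array([.5054,-.282]),np.array([.726,-.688]),np.array([.688,.726]))
E
```

```text
t 8.6 p [ 0.4539 -0.3368  0.2786] rot [ 3.141  0.    -2.331] q [-0.292  0.157 -0.18  -0.    -1.234 -0.468] F [-0.2  0.1 -0.4] w 0.72 g 30.0
turn -0.001 then tool dx,dy,dz mm [-1.000e-01  2.000e-01  1.786e+02]
0 left 70 70 ang 2.157
0 right 463 456 ang 2.381
0 far 268 268 ang 2.047
0 near 776 763 ang 2.032
1 left 108 108 ang 2.216
1 right 222 205 ang 2.328
1 far 403 369 ang 2.011
1 near 231 231 ang 2.044
```

View pics/c2.png

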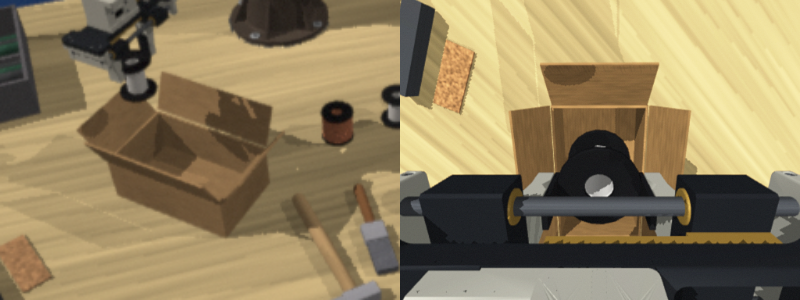

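Right half (wrist): the held spool sits centred between the long flaps, over the right end of the carton. Lower and release.

Call:
servo_tool:
  steps: [0,0,37,0,1,0,0,37,0,1,0,0,37,0,1,0,0,37,0,1,0,0,26,0,1,0,0,12,0,1,0,0,4,0,1,0,0,0,0,1]

```text
time: 9.42
position: [0.4544, -0.3356, 0.0879]
ee_rot: [3.14, -0.001, -2.328]
ft_force: [0.0, 0.3, 0.4]
gripper_width: 0.716
grasp_force: 30.0
```

Call:
servo_tool:
  steps: [0,0,0,0,-0.75,0,0,0,0,-0.75,0,0,0,0,-0.75,0,0,-10,0,-0.75,0,0,-30,0,-0.75,0,0,-41,0,-0.75,0,0,-41,0,-0.75,0,0,-41,0,-1]

```text
time: 10.08
position: [0.4538, -0.3367, 0.255]
ee_rot: [-3.14, 0.0, -2.33]
ft_force: [1.9, -0.5, -0.5]
gripper_width: 0.91
grasp_force: 0.0
```

```bash
python3 -c "
from look import *
st(); f=grab('wrist','w3.png')
W,C=world(); spools(W,.055,.08,dict(slot=(.4538,-.3365)),.05)
spools(W,.088,.104,dict(ea=(.691,.181)),.045)
to(.6915,.1815,.27,-2.22)"
```

```text
t 10.08 p [ 0.4538 -0.3367  0.255 ] rot [-3.14  0.   -2.33] q [-0.292  0.17  -0.218  0.    -1.181 -0.467] F [ 1.9 -0.5 -0.5] w 0.91 g 0.0
slot [([0.447, -0.3432], 0.0419, np.float64(0.0703), 313)]
ea [([0.6903, 0.1799], 0.0333, np.float64(0.096), 285), ([0.6926, 0.1824], 0.0321, np.float64(0.0976), 194)]
turn -0.110 then tool dx,dy,dz mm [-555.9  126.2  -12.6]
```

View pics/w3.png

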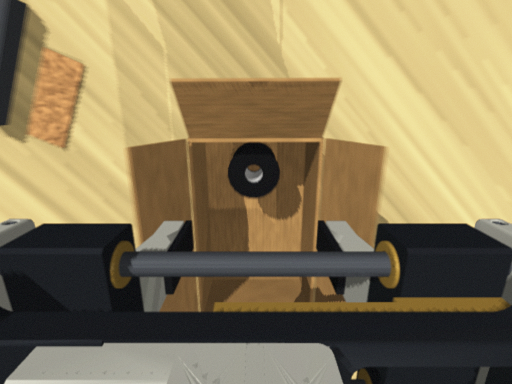

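Wrist view: the spool stands in the carton at (254,170). On to spindle a.

Call:
servo_tool:
  steps: [0,0,-10,-0.11,-1,-39.7,9,0,0,-1,-39.7,9,0,0,-1,-39.7,9,0,0,-1,-39.7,9,0,0,-1,-39.7,9,0,0,-1,-39.7,9,0,0,-1,-39.7,9,0,0,-1]

```text
time: 10.9
position: [0.572, -0.0753, 0.2621]
ee_rot: [-3.141, 0.0, -2.22]
ft_force: [-0.1, -1.8, -0.8]
gripper_width: 1.004
grasp_force: 0.0
```

Call:
servo_tool:
  steps: [-39.7,9,0,0,-1,-39.7,9,0,0,-1,-39.7,9,0,0,-1,-39.7,9,0,0,-1,-39.7,9,0,0,-1,-39.7,9,0,0,-1,-39.7,9,0,0,-1,0,0,0,0,-1]

```text
time: 11.57
position: [0.6912, 0.1882, 0.2597]
ee_rot: [3.141, -0.001, -2.216]
ft_force: [-0.8, -0.4, -0.9]
gripper_width: 1.003
grasp_force: 0.0
```

Call:
servo_tool:
  steps: [0,0,35,0,-1,0,0,35,0,-1,0,0,25,0,-1,0,0,0,0,-1,0,0,0,0,-1,0,0,0,0,-1,0,0,0,0,-1,0,0,0,0,-1]

```text
time: 12.23
position: [0.6908, 0.1826, 0.1691]
ee_rot: [-3.14, 0.003, -2.22]
ft_force: [0.7, 0.0, 0.1]
gripper_width: 1.0
grasp_force: 0.0
```

```bash
python3 -c "
from h import *
st(); to(.6915,.1815,.093,-2.22)"
```

```text
t 12.23 p [0.6908 0.1826 0.1691] rot [-3.14e+00  3.00e-03 -2.22e+00] q [ 0.53   0.468  0.009  0.    -1.108 -1.18 ] F [0.7 0.  0.1] w 1.0 g 0.0
turn 0.000 then tool dx,dy,dz mm [ 0.5 -1.2 76.1]
```

Call:
servo_tool:
  steps: [0,-1,30,0,-1,0,0,30,0,-1,0,0,15,0,-1,0,0,0,0,-1,0,0,0,0,1,0,0,0,0,1,0,0,0,0,1,0,0,0,0,1]

```text
time: 12.9
position: [0.6915, 0.1822, 0.0936]
ee_rot: [-3.14, 0.003, -2.22]
ft_force: [0.7, 1.0, 0.2]
gripper_width: 0.758
grasp_force: 0.0
```

Call:
servo_tool:
  steps: [0,0,0,0,1,0,0,-5,0,1,0,0,-20,0,1,0,0,-30,0,1,0,0,-35,0,1,0,0,-35,0,1,0,0,-35,0,1,0,0,-25,0,1]

```text
time: 13.57
position: [0.6911, 0.1817, 0.2811]
ee_rot: [-3.139, 0.003, -2.22]
ft_force: [0.7, -0.2, -0.7]
gripper_width: 0.706
grasp_force: 29.9
```

Call:
servo_tool:
  steps: [0,0,0,0.11,1,35.7,-14.3,0,0,1,35.7,-14.3,0,0,1,35.7,-14.3,0,0,1,35.7,-14.3,0,0,1,35.7,-14.3,0,0,1,35.7,-14.3,0,0,1,35.7,-14.3,0,0,1]

```text
time: 14.23
position: [0.5901, -0.07, 0.2773]
ee_rot: [-3.141, 0.001, -2.33]
ft_force: [0.4, -0.1, -1.1]
gripper_width: 0.703
grasp_force: 29.9
```

Call:
servo_tool:
  steps: [35.7,-14.3,0,0,1,35.7,-14.3,0,0,1,35.7,-14.3,0,0,1,35.7,-14.3,0,0,1,35.7,-14.3,0,0,1,35.7,-14.3,0,0,1,0,0,0,0,1,0,0,0,0,1]

```text
time: 14.9
position: [0.5049, -0.2847, 0.277]
ee_rot: [-3.141, 0.0, -2.333]
ft_force: [-0.0, 0.5, -0.8]
gripper_width: 0.707
grasp_force: 29.9
```

```bash
python3 -c "
from h import *
st(); to(.5054,-.282,.1,-2.33); grab('wrist','w4.png'); b=grab('side','d4.png')
a=cv2.imread('pics/w4.png'); b=cv2.imread('pics/d4.png')
cv2.imwrite('pics/c4.png',np.hstack([cv2.resize(a,(400,300)),cv2.resize(b,(400,300))]))"
```

```text
t 14.9 p [ 0.5049 -0.2847  0.277 ] rot [-3.141  0.    -2.333] q [-0.176  0.182 -0.153 -0.    -1.236 -0.586] F [-0.   0.5 -0.8] w 0.707 g 29.9
turn -0.003 then tool dx,dy,dz mm [ -2.3   1.5 177. ]
```

View pics/c4.png

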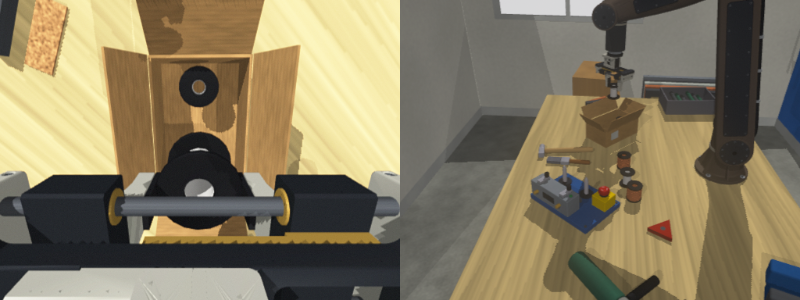

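Call:
servo_tool:
  steps: [-2,1,37,0,1,0,0,37,0,1,0,0,37,0,1,0,0,37,0,1,0,0,26,0,1,0,0,12,0,1,0,0,4,0,1,0,0,0,0,1]

```text
time: 15.67
position: [0.5069, -0.2796, 0.0857]
ee_rot: [3.14, -0.001, -2.328]
ft_force: [0.4, -0.0, -1.1]
gripper_width: 0.706
grasp_force: 29.9
```

Call:
servo_tool:
  steps: [0,0,0,0,-0.75,0,0,0,0,-0.75,0,0,0,0,-0.75,0,0,-10,0,-0.75,0,0,-30,0,-0.75,0,0,-41,0,-0.75,0,0,-41,0,-0.75,0,0,-41,0,-1]

```text
time: 16.33
position: [0.5063, -0.2809, 0.2531]
ee_rot: [-3.14, 0.0, -2.33]
ft_force: [0.6, 0.8, -0.8]
gripper_width: 0.905
grasp_force: 0.0
```

```bash
python3 -c "
from look import *
st(); f=grab('wrist','w5.png')
W,C=world(); spools(W,.058,.074,dict(f1=(.445,.014),e3=(.432,.141),f2=(.383,.2545)))
spools(W,.055,.08,dict(s0=(.5054,-.282),s1=(.4538,-.3365)),.045)
for w in W: print('low stuff', (( w[:,2]>.05)&(w[:,2]<.075)&(w[:,0]>.3)&(w[:,0]<.52)&(w[:,1]>-.08)&(w[:,1]<.33)).sum())
to(.432,.141,.25,-2.33)"
```

```text
t 16.33 p [ 0.5063 -0.2809  0.2531] rot [-3.14  0.   -2.33] q [-0.169  0.195 -0.192  0.    -1.182 -0.59 ] F [ 0.6  0.8 -0.8] w 0.905 g 0.0
f1 [([0.4465, 0.0163], 0.0352, np.float64(0.0661), 209), ([0.4474, 0.0157], 0.0341, np.float64(0.0671), 163)]
e3 [([0.4313, 0.1414], 0.0349, np.float64(0.0658), 192), ([0.4354, 0.1431], 0.0341, np.float64(0.0674), 188)]
f2 [([0.4045, 0.2357], 0.033, np.float64(0.0655), 171), ([0.4057, 0.2363], 0.0339, np.float64(0.0669), 222)]
s0 [([0.5047, -0.2893], 0.0387, np.float64(0.0699), 258)]
s1 [([0.4503, -0.3412], 0.0393, np.float64(0.0701), 281)]
low stuff 702
low stuff 765
turn 0.000 then tool dx,dy,dz mm [-253.8  346.4    5.5]
```

Spool full2 has been knocked to about (0.405, 0.236), and empty3 is still in place. Fetch empty3 with the fingers turned clear of full2.

Call:
servo_tool:
  steps: [0,0,0,-0.117,-1,0,0,0,-0.117,-1,0,0,0,-0.116,-1,-32.5,21.4,0,0,-1,-32.5,21.4,0,0,-1,-32.5,21.4,0,0,-1,-32.5,21.4,0,0,-1,-32.5,21.4,0,0,-1]

```text
time: 17.15
position: [0.4721, -0.0879, 0.2499]
ee_rot: [-3.141, 0.0, -1.981]
ft_force: [1.0, 0.7, -0.7]
gripper_width: 0.998
grasp_force: 0.0
```

Call:
servo_tool:
  steps: [-32.5,21.4,0,0,-1,-32.5,21.4,0,0,-1,-32.5,21.4,0,0,-1,-32.5,21.4,0,0,-1,-32.5,21.4,0,0,-1,-32.5,21.4,0,0,-1,0,0,35,0,-1,0,0,35,0,-1]

```text
time: 17.82
position: [0.4334, 0.1439, 0.1808]
ee_rot: [-3.139, 0.005, -1.975]
ft_force: [0.7, 1.2, -2.2]
gripper_width: 1.0
grasp_force: 0.0
```

Call:
servo_tool:
  steps: [0,0,30,0,-1,0,0,0,0,-1,0,0,0,0,-1,0,0,0,0,-1,0,0,0,0,-1,0,0,0,0,-1,0,0,0,0,-1,0,0,0,0,-1]

```text
time: 18.48
position: [0.4333, 0.141, 0.1505]
ee_rot: [-3.141, 0.002, -1.98]
ft_force: [-0.6, -0.1, -0.4]
gripper_width: 0.999
grasp_force: 0.0
```

```bash
python3 -c "
from look import *
st();W,C=world();spools(W,.058,.074,dict(f1=(.447,.016),e3=(.4325,.1415),f2=(.405,.236)),.05)
to(.4325,.1415,.062)"
```

```text
t 18.48 p [0.4333 0.141  0.1505] rot [-3.141e+00  2.000e-03 -1.980e+00] q [ 0.749  0.081 -0.587  0.    -0.902 -1.158] F [-0.6 -0.1 -0.4] w 0.999 g 0.0
f1 [([0.4471, 0.0166], 0.0351, np.float64(0.0658), 203), ([0.4486, 0.0157], 0.0333, np.float64(0.0672), 152)]
e3 [([0.4322, 0.1403], 0.0349, np.float64(0.0656), 190), ([0.4356, 0.143], 0.0341, np.float64(0.067), 187)]
f2 [([0.4075, 0.2367], 0.0342, np.float64(0.0657), 183), ([0.4091, 0.2365], 0.0339, np.float64(0.0671), 230)]
turn 0.000 then tool dx,dy,dz mm [-0.3  0.8 88. ]
```

Call:
servo_tool:
  steps: [0,0,40,0,-1,0,0,30,0,-1,0,0,17,0,-1,0,0,0,0,-1,0,0,0,0,1,0,0,0,0,1,0,0,0,0,1,0,0,0,0,1]

```text
time: 19.25
position: [0.4337, 0.1415, 0.0638]
ee_rot: [-3.14, 0.002, -1.98]
ft_force: [-0.4, -0.0, 0.6]
gripper_width: 0.756
grasp_force: 0.3
```

Call:
servo_tool:
  steps: [0,0,0,0,1,0,0,-10,0,1,0,0,-25,0,1,0,0,-35,0,1,0,0,-37,0,1,0,0,-37,0,1,0,0,-37,0,1,0,0,-37,0,1]

```text
time: 19.92
position: [0.4324, 0.1404, 0.2832]
ee_rot: [-3.141, 0.001, -1.98]
ft_force: [1.2, -0.0, -0.3]
gripper_width: 0.721
grasp_force: 30.0
```

Call:
servo_tool:
  steps: [0,0,0,0.117,1,0,0,0,0.117,1,0,0,0,0.116,1,18.2,-34.4,0,0,1,18.2,-34.4,0,0,1,18.2,-34.4,0,0,1,18.2,-34.4,0,0,1,18.2,-34.4,0,0,1]

```text
time: 20.58
position: [0.4952, -0.0452, 0.2813]
ee_rot: [-3.141, 0.001, -2.329]
ft_force: [0.8, 0.7, 0.1]
gripper_width: 0.715
grasp_force: 30.0
```

Call:
servo_tool:
  steps: [18.2,-34.4,0,0,1,18.2,-34.4,0,0,1,18.2,-34.4,0,0,1,18.2,-34.4,0,0,1,18.2,-34.4,0,0,1,0,0,0,0,1,0,0,0,0,1,0,0,0,0,1]

```text
time: 21.25
position: [0.5568, -0.2281, 0.2805]
ee_rot: [3.141, 0.0, -2.331]
ft_force: [0.7, 0.7, -0.3]
gripper_width: 0.717
grasp_force: 30.0
```

```bash
python3 -c "
from h import *
st(); to(.557,-.2275,.088,-2.33)"
```

```text
t 21.25 p [ 0.5568 -0.2281  0.2805] rot [ 3.141  0.    -2.331] q [-0.065  0.218 -0.099 -0.    -1.254 -0.695] F [ 0.7  0.7 -0.3] w 0.717 g 30.0
turn -0.001 then tool dx,dy,dz mm [ -0.5   0.3 192.5]
```

Call:
servo_tool:
  steps: [0,0,37,0,1,0,0,37,0,1,0,0,37,0,1,0,0,37,0,1,0,0,26,0,1,0,0,14,0,1,0,0,4,0,1,0,0,0,0,1]

```text
time: 21.92
position: [0.5569, -0.2267, 0.0882]
ee_rot: [3.141, -0.001, -2.328]
ft_force: [0.0, 0.2, 0.1]
gripper_width: 0.711
grasp_force: 30.0
```

Call:
servo_tool:
  steps: [0,0,0,0,-0.75,0,0,0,0,-0.75,0,0,0,0,-0.75,0,0,-10,0,-0.75,0,0,-30,0,-0.75,0,0,-41,0,-0.75,0,0,-41,0,-0.75,0,0,-41,0,1]

```text
time: 22.58
position: [0.5568, -0.2281, 0.2551]
ee_rot: [-3.14, 0.001, -2.33]
ft_force: [1.1, -0.5, 0.8]
gripper_width: 0.837
grasp_force: 0.0
```

Call:
servo_tool:
  steps: [-40,0,0,0,1,-40,0,0,0,1,-40,0,0,0,1,0,0,0,0,1,0,0,0,0,1,0,0,0,0,1,0,0,0,0,1,0,0,0,0,1]

```text
time: 23.25
position: [0.6393, -0.1417, 0.2523]
ee_rot: [-3.141, 0.0, -2.331]
ft_force: [0.7, -0.1, 0.5]
gripper_width: 0.257
grasp_force: 0.0
```

```bash
cat >> cart.py <<'E'
def tocart(cx,cy,z,yaw=-2.33,o=(.5054,-.282)):
    X=np.array([.726,-.688]);Y=np.array([.688,.726]); p=np.array(o)+cx/1e3*X+cy/1e3*Y; to(p[0],p[1],z,yaw)
E
python3 - <<'E'
from cart import *
st(); tocart(0,195,.132)
f=grab('wrist','w6.png'); W,C=world(); flaps(W,np.array([.5054,-.282]),np.array([.726,-.688]),np.array([.688,.726]))
cv2.imwrite('pics/s6.png',cv2.resize(grab('scene')['color'][110:290,50:290,::-1],(400,300)))
cv2.imwrite('pics/c6.png',np.hstack([cv2.imread('pics/s6.png'),cv2.resize(cv2.imread('pics/w6.png'),(400,300))]))
E
```

```text
t 23.25 p [ 0.6393 -0.1417  0.2523] rot [-3.141  0.    -2.331] q [ 0.079  0.32  -0.024  0.    -1.226 -0.839] F [ 0.7 -0.1  0.5] w 0.257 g 0.0
turn -0.001 then tool dx,dy,dz mm [ -1.2   0.7 120.3]
0 left 69 69 ang 2.159
0 right 512 506 ang 2.38
0 far 260 260 ang 2.048
0 near 375 368 ang 2.025
1 left 109 109 ang 2.213
1 right 219 201 ang 2.331
1 far 398 373 ang 2.015
1 near 226 226 ang 2.039
```

View pics/c6.png

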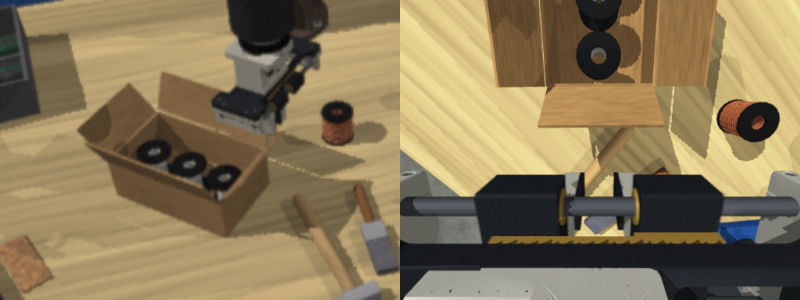

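Scene half: three empties stand in the carton. Now the left short flap.

Call:
servo_tool:
  steps: [0,0,40,0,1,0,0,40,0,1,0,0,40,0,1,20,0,0,0,1,20,0,0,0,1,20,0,0,0,1,20,0,0,0,1,20,0,0,0,1]

```text
time: 24.12
position: [0.571, -0.2152, 0.1342]
ee_rot: [-3.138, 0.003, -2.33]
ft_force: [0.6, 0.6, -0.1]
gripper_width: 0.007
grasp_force: 0.5
```

Call:
servo_tool:
  steps: [12,0,0,0,1,12,0,0,0,1,0,0,6,0,1,0,0,6,0,1,0,0,4,0,1,0,0,3,0,1,0,0,0,0,1,0,0,0,0,1]

```text
time: 24.78
position: [0.5547, -0.2304, 0.112]
ee_rot: [3.141, -0.001, -2.329]
ft_force: [-0.5, -0.1, 0.5]
gripper_width: 0.007
grasp_force: 0.0
```

```bash
python3 - <<'E'
from cart import *
st(); W,C=world(); flaps(W,np.array([.5054,-.282]),np.array([.726,-.688]),np.array([.688,.726]))
E
```

```text
t 24.78 p [ 0.5547 -0.2304  0.112 ] rot [ 3.141e+00 -1.000e-03 -2.329e+00] q [-0.069  0.353 -0.323  0.    -0.895 -0.69 ] F [-0.5 -0.1  0.5] w 0.007 g 0.0
0 left 369 260 ang 0.11
0 right 505 499 ang 2.38
0 far 544 267 ang 2.048
0 near 248 101 ang 2.043
1 left 219 92 ang 0.141
1 right 220 203 ang 2.323
1 far 183 93 ang 2.022
1 near 393 233 ang 2.045
```

Call:
servo_tool:
  steps: [0,0,3,0,1,0,0,2,0,1,0,0,0,0,1,0,0,-30,0,1,0,0,-40,0,1,0,0,-40,0,1,0,0,-35,0,1,39.4,0,0,0,1]

```text
time: 25.55
position: [0.5337, -0.2585, 0.2605]
ee_rot: [-3.13, 0.006, -2.325]
ft_force: [1.1, -2.6, 1.4]
gripper_width: 0.006
grasp_force: 0.0
```

Call:
servo_tool:
  steps: [39.4,0,0,0,1,39.4,0,0,0,1,39.4,0,0,0,1,39.4,0,0,0,1,39.4,0,0,0,1,39.4,0,0,0,1,0,0,0,0,1,0,0,0,0,1]

```text
time: 26.22
position: [0.3631, -0.4322, 0.2524]
ee_rot: [3.142, 0.0, -2.333]
ft_force: [0.1, 0.6, -0.2]
gripper_width: 0.003
grasp_force: 0.0
```

```bash
python3 - <<'E'
from cart import *
st(); tocart(0,-205,.132); W,C=world(); flaps(W,np.array([.5054,-.282]),np.array([.726,-.688]),np.array([.688,.726]))
E
```

```text
t 26.22 p [ 0.3631 -0.4322  0.2524] rot [ 3.142  0.    -2.333] q [-0.525  0.172 -0.222 -0.    -1.177 -0.237] F [ 0.1  0.6 -0.2] w 0.003 g 0.0
turn -0.003 then tool dx,dy,dz mm [ -1.8   0.  120.4]
0 left 424 413 ang 0.087
0 right 508 499 ang 2.377
0 far 473 264 ang 2.048
0 near 978 768 ang 2.031
1 left 123 122 ang 0.118
1 right 221 206 ang 2.326
1 far 477 375 ang 2.006
1 near 295 232 ang 2.042
```

Call:
servo_tool:
  steps: [0,0,40,0,1,0,0,40,0,1,0,0,40,0,1,-22,0,0,0,1,-22,0,0,0,1,-22,0,0,0,1,-22,0,0,0,1,-22,0,0,0,1]

```text
time: 26.98
position: [0.4416, -0.3493, 0.1324]
ee_rot: [3.141, -0.001, -2.328]
ft_force: [-0.3, -0.6, 0.3]
gripper_width: 0.007
grasp_force: 0.5
```

Call:
servo_tool:
  steps: [-12,0,0,0,1,-12,0,0,0,1,0,0,6,0,1,0,0,6,0,1,0,0,6,0,1,0,0,4,0,1,0,0,2,0,1,0,0,0,0,1]

```text
time: 27.65
position: [0.4565, -0.334, 0.1108]
ee_rot: [-3.141, -0.0, -2.33]
ft_force: [-5.0, 11.3, 26.3]
gripper_width: 0.004
grasp_force: 12.8
```

Call:
servo_tool:
  steps: [0,0,0,0,1,0,0,-30,0,1,0,0,-40,0,1,0,0,-40,0,1,0,0,-35,0,1,0,0,0,0,1,0,0,0,0,1,0,0,0,0,1]

```text
time: 28.32
position: [0.4561, -0.334, 0.2529]
ee_rot: [3.141, 0.0, -2.331]
ft_force: [-0.0, 0.3, -1.0]
gripper_width: 0.004
grasp_force: 0.0
```

```bash
python3 - <<'E'
from cart import *
st(); tocart(140,0,.135); W,C=world(); flaps(W,np.array([.5054,-.282]),np.array([.726,-.688]),np.array([.688,.726]))
E
```

```text
t 28.32 p [ 0.4561 -0.334   0.2529] rot [ 3.141  0.    -2.331] q [-2.860e-01  1.730e-01 -2.190e-01 -1.000e-03 -1.179e+00 -4.740e-01] F [-0.   0.3 -1. ] w 0.004 g 0.0
turn -0.001 then tool dx,dy,dz mm [ -71.8 -140.1  117.9]
0 left 426 415 ang 0.09
0 right 382 370 ang 0.093
0 far 666 403 ang 0.005
0 near 1166 772 ang 2.03
1 left 125 124 ang 0.116
1 right 84 84 ang 0.108
1 far 541 378 ang 2.009
1 near 318 227 ang 2.04
```

Call:
servo_tool:
  steps: [-18,-36.2,0,0,1,-18,-36.2,0,0,1,-18,-36.2,0,0,1,-18,-36.2,0,0,1,0,0,0,0,1,0,0,40,0,1,0,0,40,0,1,0,0,38,0,1]

```text
time: 29.08
position: [0.6107, -0.3809, 0.1319]
ee_rot: [3.139, -0.001, -2.33]
ft_force: [0.6, 0.3, -1.2]
gripper_width: 0.005
grasp_force: 0.0
```

Call:
servo_tool:
  steps: [0,0,0,0,1,0,18,0,0,1,0,18,0,0,1,0,18,0,0,1,0,18,0,0,1,0,18,0,0,1,0,17,0,0,1,0,0,0,0,1]

```text
time: 29.75
position: [0.5324, -0.3063, 0.1374]
ee_rot: [-3.141, 0.0, -2.329]
ft_force: [-0.7, 0.6, 0.8]
gripper_width: 0.008
grasp_force: 0.0
```

Call:
servo_tool:
  steps: [0,0,5,0,1,0,0,5,0,1,0,0,5,0,1,0,0,3,0,1,0,0,0,0,1,0,0,0,0,1,0,0,0,0,1,0,0,0,0,1]

```text
time: 30.42
position: [0.5339, -0.3077, 0.1175]
ee_rot: [3.141, -0.0, -2.33]
ft_force: [-0.3, -0.1, -0.1]
gripper_width: 0.004
grasp_force: 0.0
```

```bash
python3 - <<'E'
from cart import *
st(); W,C=world(); flaps(W,np.array([.5054,-.282]),np.array([.726,-.688]),np.array([.688,.726]))
E
```

```text
t 30.42 p [ 0.5339 -0.3077  0.1175] rot [ 3.141 -0.    -2.33 ] q [-0.206  0.369 -0.283  0.    -0.919 -0.553] F [-0.3 -0.1 -0.1] w 0.004 g 0.0
0 left 457 441 ang 0.128
0 far 478 352 ang 0.088
0 near 668 419 ang 2.031
1 left 150 138 ang 0.156
1 right 97 84 ang 0.17
1 far 372 259 ang 0.108
1 near 371 233 ang 2.046
```

Call:
servo_tool:
  steps: [0,0,3,0,1,0,0,0,0,1,0,0,0,0,1,0,0,-30,0,1,0,0,-40,0,1,0,0,-40,0,1,0,0,-28,0,1,0,0,0,0,1]

```text
time: 31.18
position: [0.5366, -0.3089, 0.2601]
ee_rot: [-3.131, 0.004, -2.329]
ft_force: [-0.0, -0.1, 0.7]
gripper_width: 0.003
grasp_force: 0.0
```

Call:
servo_tool:
  steps: [0,36.8,0,0,1,0,36.8,0,0,1,0,36.8,0,0,1,0,36.8,0,0,1,0,36.8,0,0,1,0,0,0,0,1,0,0,0,0,1,0,0,0,0,1]

```text
time: 31.85
position: [0.4009, -0.1808, 0.2531]
ee_rot: [-3.14, 0.001, -2.329]
ft_force: [1.4, -0.2, 0.8]
gripper_width: 0.007
grasp_force: 0.0
```

```bash
python3 - <<'E'
from cart import *
st(); tocart(-145,0,.135); W,C=world(); flaps(W,np.array([.5054,-.282]),np.array([.726,-.688]),np.array([.688,.726]))
E
```

```text
t 31.85 p [ 0.4009 -0.1808  0.2531] rot [-3.140e+00  1.000e-03 -2.329e+00] q [ 0.028 -0.05  -0.461  0.    -1.157 -0.786] F [ 1.4 -0.2  0.8] w 0.007 g 0.0
turn 0.001 then tool dx,dy,dz mm [  1.6  -0.5 118.1]
0 left 445 430 ang 0.125
0 right 390 373 ang 0.131
0 far 709 692 ang 0.088
0 near 1186 765 ang 2.03
1 left 152 134 ang 0.156
1 right 98 87 ang 0.167
1 far 268 260 ang 0.111
1 near 355 229 ang 2.044
```

Call:
servo_tool:
  steps: [0,0,40,0,1,0,0,40,0,1,0,0,38,0,1,0,0,0,0,1,0,-18,0,0,1,0,-18,0,0,1,0,-18,0,0,1,0,-18,0,0,1]

```text
time: 32.62
position: [0.4534, -0.2315, 0.1356]
ee_rot: [3.14, -0.001, -2.33]
ft_force: [-1.8, 2.2, 0.3]
gripper_width: 0.003
grasp_force: 1.0
```

Call:
servo_tool:
  steps: [0,-18,0,0,1,0,-17,0,0,1,0,0,5,0,1,0,0,5,0,1,0,0,5,0,1,0,0,4,0,1,0,0,2,0,1,0,0,0,0,1]

```text
time: 33.28
position: [0.4779, -0.2545, 0.1156]
ee_rot: [-3.141, -0.0, -2.328]
ft_force: [-5.9, 1.5, 15.9]
gripper_width: 0.004
grasp_force: 8.1
```

Call:
servo_tool:
  steps: [0,0,0,0,1,0,0,0,0,1,0,0,-30,0,1,0,0,-40,0,1,0,0,-40,0,1,0,0,-28,0,-1,0,0,0,0,-1,0,0,0,0,-1]

```text
time: 33.95
position: [0.4784, -0.2542, 0.2537]
ee_rot: [-3.138, 0.002, -2.329]
ft_force: [-0.5, 1.3, -2.0]
gripper_width: 0.173
grasp_force: 0.0
```

```bash
python3 - <<'E'
from cart import *
from look import *
st(); W,C=world(); flaps(W,np.array([.5054,-.282]),np.array([.726,-.688]),np.array([.688,.726]))
estop(W,C); spools(W,.058,.074,dict(f1=(.447,.016),f2=(.406,.236)))
for w in W:
  for g in ((.6915,.1815),(.596,.2545)):
    k=(np.hypot(w[:,0]-g[0],w[:,1]-g[1])<.018)&(w[:,2]>.055)&(w[:,2]<.11); s=w[k]; print('spindle',len(s),s[:,:2].mean(0).round(4),((s[:,:2].max(0)+s[:,:2].min(0))/2).round(4),s[:,2].max().round(4))
to(.447,.016,.2)
a=grab('scene')['color'][...,::-1]; b=grab('side')['color'][...,::-1]
cv2.imwrite('pics/c7.png',np.hstack([cv2.resize(a,(400,300)),cv2.resize(b,(400,300))]))
E
```

```text
t 33.95 p [ 0.4784 -0.2542  0.2537] rot [-3.138e+00  2.000e-03 -2.329e+00] q [-0.127  0.13  -0.27  -0.    -1.167 -0.632] F [-0.5  1.3 -2. ] w 0.173 g 0.0
0 left 483 446 ang 0.16
0 right 438 404 ang 0.166
0 far 762 741 ang 0.084
0 near 730 710 ang 0.083
1 left 180 143 ang 0.181
1 right 156 130 ang 0.18
1 far 251 249 ang 0.117
1 near 267 266 ang 0.111
estop top 0 
estop top 22 [0.0991 0.1009]
f1 [([0.444, 0.0133], 0.0336, np.float64(0.0658), 209), ([0.4457, 0.0162], 0.0347, np.float64(0.0668), 159)]
f2 [([0.4046, 0.2335], 0.0364, np.float64(0.0653), 178), ([0.4077, 0.2366], 0.0327, np.float64(0.0669), 231)]
spindle 79 [0.6942 0.1778] [0.6934 0.1792] 0.107
spindle 71 [0.5998 0.2509] [0.5987 0.2531] 0.1062
spindle 69 [0.6909 0.1859] [0.6912 0.1842] 0.1073
spindle 87 [0.5968 0.2591] [0.5971 0.2582] 0.11
turn 0.000 then tool dx,dy,dz mm [-175.1  207.7   51. ]
```

View pics/c7.png

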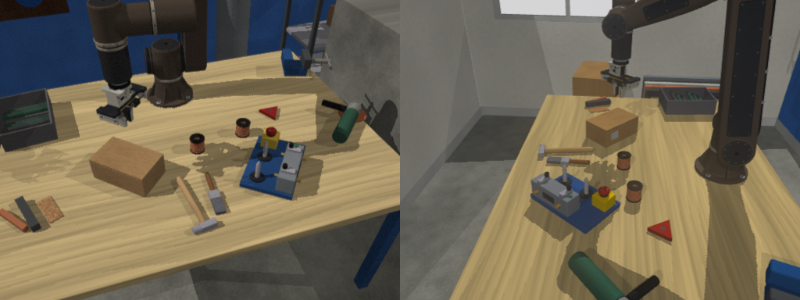

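The carton is closed: in the left half it shows as a plain box at (128,165). Next is full1, centred with the wrist camera.

Call:
servo_tool:
  steps: [0,0,0,-0.109,-1,-27.8,27,0,0,-1,-27.8,27,0,0,-1,-27.8,27,0,0,-1,-27.8,27,0,0,-1,-27.8,27,0,0,-1,-27.8,27,0,0,-1,-27.8,27,0,0,-1]

```text
time: 34.82
position: [0.4442, 0.0162, 0.2507]
ee_rot: [3.141, -0.002, -2.221]
ft_force: [0.8, 0.3, 0.2]
gripper_width: 0.961
grasp_force: 0.0
```

Call:
servo_tool:
  steps: [0,0,35,0,-1,0,0,35,0,-1,0,0,20,0,-1,0,0,0,0,-1,0,0,0,0,-1,0,0,0,0,-1,0,0,0,0,-1,0,0,0,0,-1]

```text
time: 35.48
position: [0.4462, 0.0149, 0.1629]
ee_rot: [-3.14, 0.002, -2.221]
ft_force: [-0.3, -0.0, -0.7]
gripper_width: 0.999
grasp_force: 0.0
```

```bash
python3 - <<'E'
from look import *
s=st()
f=grab('wrist','w8.png'); w=cloud(f)
k=(w[...,2]>.056)&(w[...,2]<.076)&(np.hypot(w[...,0]-.4455,w[...,1]-.015)<.06)
q=w[k]; print(len(q),np.median(q[:,2]),circ(q[:,:2]))
# bore via dark flange mask filled contours
m=k.astype(np.uint8)*255
cs,hi=cv2.findContours(m,cv2.RETR_CCOMP,cv2.CHAIN_APPROX_NONE)
for c,h in zip(cs,hi[0]):
    if cv2.contourArea(c)>60:
        (u,v),_=cv2.minEnclosingCircle(c); print(h[3]>=0,cv2.contourArea(c),(round(u),round(v)),ray(f,u,v,.066).round(4))
to(.4455,.015,.062,-2.22)
E
```

```text
t 35.48 p [0.4462 0.0149 0.1629] rot [-3.140e+00  2.000e-03 -2.221e+00] q [ 0.478  0.049 -0.588  0.    -0.931 -1.128] F [-0.3 -0.  -0.7] w 0.999 g 0.0
3196 0.0656056920104783 (array([0.44463016, 0.01402863]), 0.0318158016204834)
False 3458.5 (256, 192) [0.4435 0.0126 0.066 ]
True 376.0 (256, 192) [0.443  0.0122 0.066 ]
turn -0.001 then tool dx,dy,dz mm [  0.2   0.5 100.7]
```

View pics/w8.png

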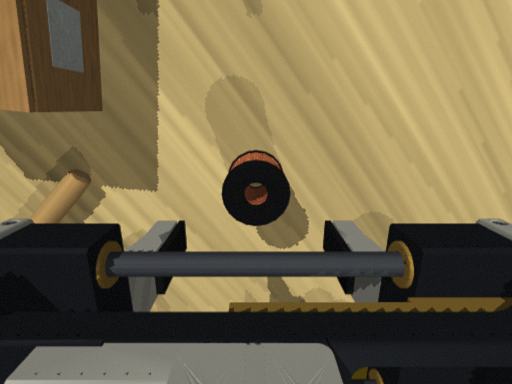

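Call:
servo_tool:
  steps: [2,1,40,0,-1,0,0,40,0,-1,0,0,22,0,-1,0,0,0,0,-1,0,0,0,0,-1,0,0,0,0,1,0,0,0,0,1,0,0,0,0,1]

```text
time: 36.2
position: [0.4445, 0.0143, 0.0612]
ee_rot: [-3.14, 0.003, -2.221]
ft_force: [-0.3, -0.5, -0.3]
gripper_width: 0.828
grasp_force: 0.0
```

Call:
servo_tool:
  steps: [0,0,0,0,1,0,0,0,0,1,0,0,0,0,1,0,0,-10,0,1,0,0,-35,0,1,0,0,-35,0,1,0,0,-35,0,1,0,0,-35,0,1]

```text
time: 36.87
position: [0.442, 0.0135, 0.2107]
ee_rot: [3.14, -0.001, -2.221]
ft_force: [1.2, 1.7, -5.6]
gripper_width: 0.732
grasp_force: 30.0
```

```bash
python3 - <<'E'
from look import *
s=st(); to(.6915,.1817,.23,-2.22)
E
```

```text
t 36.87 p [0.442  0.0135 0.2107] rot [ 3.140e+00 -1.000e-03 -2.221e+00] q [ 4.780e-01 -7.000e-03 -5.220e-01 -1.000e-03 -1.057e+00 -1.128e+00] F [ 1.2  1.7 -5.6] w 0.732 g 30.0
turn -0.001 then tool dx,dy,dz mm [-284.9  -97.1  -19.3]
```

Call:
servo_tool:
  steps: [0,0,-20,0,1,-35.6,-12.1,0,0,1,-35.6,-12.1,0,0,1,-35.6,-12.1,0,0,1,-35.6,-12.1,0,0,1,-35.6,-12.1,0,0,1,-35.6,-12.1,0,0,1,-35.6,-12.1,0,0,1]

```text
time: 37.53
position: [0.6619, 0.1618, 0.2281]
ee_rot: [3.14, -0.002, -2.221]
ft_force: [0.3, -0.0, -5.2]
gripper_width: 0.733
grasp_force: 30.0
```

Call:
servo_tool:
  steps: [-35.6,-12.1,0,0,1,0,0,0,0,1,0,0,0,0,1,0,0,15,0,1,0,0,15,0,1,0,0,10,0,1,0,0,0,0,1,0,0,0,0,1]

```text
time: 38.2
position: [0.692, 0.1814, 0.1891]
ee_rot: [3.141, -0.002, -2.221]
ft_force: [-0.4, -0.3, -5.7]
gripper_width: 0.732
grasp_force: 30.0
```

```bash
cat >> look.py <<'E'
def held(g,uz,spz=(.05,.09)):
    """lower flange of the held spool and the spindle under it, per camera"""
    for n in('scene','side'):
        f=grab(n); w=cloud(f).reshape(-1,3); w=w[~np.isnan(w[:,0])]; d=np.hypot(w[:,0]-g[0],w[:,1]-g[1])
        s=w[(d<.045)&(w[:,2]>uz-.004)&(w[:,2]<uz+.01)]; p=w[(d<.02)&(w[:,2]>spz[0])&(w[:,2]<spz[1])]
        cam=np.array(f['pose'])[:2,3]; v=(cam-g)/np.linalg.norm(cam-g); t=np.array([-v[1],v[0]])
        def c(q,r): a=(q[:,:2]-g)@t; b=(q[:,:2]-g)@v; return np.round(1e3*np.array([(np.percentile(a,2)+np.percentile(a,98))/2, np.percentile(b,95)-r*1e3/1e3, np.ptp(np.percentile(a,[2,98]))]),1)
        if len(s)>20 and len(p)>10: print(n,len(s),len(p),'lateral dir',t.round(3),'flange lat/front/width',c(s,.032),'spindle',c(p,.0085))
E
python3 - <<'E'
from look import *
s=st(); to(.6915,.1817,.186,-2.22)
held(np.array([.6915,.1817]),s['position'][2]-.061)
E
```

```text
t 38.2 p [0.692  0.1814 0.1891] rot [ 3.141e+00 -2.000e-03 -2.221e+00] q [ 0.528  0.458  0.04  -0.    -1.155 -1.178] F [-0.4 -0.3 -5.7] w 0.732 g 30.0
turn -0.001 then tool dx,dy,dz mm [0.  0.6 3.1]
scene 69 57 lateral dir [0.474 0.881] flange lat/front/width [ 0.1  0.  58.7] spindle [-2.   0.5 16. ]
side 45 55 lateral dir [-0.986 -0.167] flange lat/front/width [-4.1 -0.9 61.9] spindle [-0.4  1.  13.9]
```

Call:
servo_tool:
  steps: [1,1,8,0,1,0,0,8,0,1,0,0,6,0,1,0,0,4,0,1,0,0,4,0,1,0,0,4,0,1,0,0,0,0,1,0,0,0,0,1]

```text
time: 38.97
position: [0.6913, 0.1817, 0.1553]
ee_rot: [3.141, -0.001, -2.221]
ft_force: [0.4, -0.7, -5.2]
gripper_width: 0.733
grasp_force: 30.0
```

Call:
servo_tool:
  steps: [0,0,3,0,1,0,0,3,0,1,0,0,3,0,1,0,0,3,0,1,0,0,0,0,1,0,0,0,0,1,0,0,0,0,1,0,0,0,0,1]

```text
time: 39.63
position: [0.6913, 0.1818, 0.1436]
ee_rot: [3.142, -0.0, -2.221]
ft_force: [0.3, -0.6, -5.3]
gripper_width: 0.731
grasp_force: 30.0
```

Call:
servo_tool:
  steps: [0,0,8,0,1,0,0,8,0,1,0,0,8,0,1,0,0,8,0,1,0,0,8,0,1,0,0,6,0,1,0,0,0,0,1,0,0,0,0,1]

```text
time: 40.3
position: [0.6912, 0.1817, 0.0969]
ee_rot: [3.141, -0.001, -2.221]
ft_force: [-0.4, 0.2, -4.6]
gripper_width: 0.734
grasp_force: 30.0
```

Call:
servo_tool:
  steps: [0,0,3,0,1,0,0,2,0,1,0,0,0,0,1,0,0,0,0,-1,0,0,0,0,-1,0,0,0,0,-1,0,0,0,0,-1,0,0,0,0,-1]

```text
time: 40.97
position: [0.6918, 0.182, 0.0934]
ee_rot: [-3.141, 0.001, -2.221]
ft_force: [0.1, 0.1, -0.1]
gripper_width: 0.989
grasp_force: 0.0
```

Call:
servo_tool:
  steps: [0,0,-30,0,-1,0,0,-40,0,-1,0,0,-40,0,-1,0,0,-40,0,-1,0,0,0,0,-1,0,0,0,0,-1,0,0,0,0,-1,0,0,0,0,-1]

```text
time: 41.63
position: [0.6907, 0.1816, 0.2413]
ee_rot: [3.14, -0.002, -2.221]
ft_force: [0.3, 0.2, 0.0]
gripper_width: 1.003
grasp_force: 0.0
```

```bash
python3 - <<'E'
from look import *
s=st(); W,C=world(); estop(W,C)
spools(W,.088,.1025,dict(a=(.6915,.1815)),.045)
spools(W,.058,.074,dict(f2=(.406,.236)))
to(.406,.236,.25,-2.6)
E
```

```text
t 41.63 p [0.6907 0.1816 0.2413] rot [ 3.140e+00 -2.000e-03 -2.221e+00] q [ 0.529  0.425  0.108 -0.    -1.256 -1.179] F [0.3 0.2 0. ] w 1.003 g 0.0
estop top 19 [0.0983 0.0996]
estop top 85 [0.0997 0.1011]
a [([0.6925, 0.1822], 0.0327, np.float64(0.0958), 282), ([0.6938, 0.1838], 0.0329, np.float64(0.0972), 212)]
f2 [([0.4047, 0.2327], 0.0331, np.float64(0.0661), 161), ([0.4076, 0.2356], 0.0341, np.float64(0.0669), 231)]
turn 0.379 then tool dx,dy,dz mm [216.  193.5  -9.1]
```

Call:
servo_tool:
  steps: [0,0,0,0.105,-1,0,0,0,0.105,-1,0,0,0,0.105,-1,0,0,0,0.105,-1,0,0,0,0.105,-1,0,0,0,0.104,-1,36.8,19,0,0,-1,36.8,19,0,0,-1]

```text
time: 42.4
position: [0.6095, 0.1963, 0.2391]
ee_rot: [-3.14, -0.004, -2.853]
ft_force: [-0.5, 1.6, 0.8]
gripper_width: 1.002
grasp_force: 0.0
```

Call:
servo_tool:
  steps: [36.8,19,0,0,-1,36.8,19,0,0,-1,36.8,19,0,0,-1,36.8,19,0,0,-1,36.8,19,0,0,-1,0,0,30,0,-1,0,0,30,0,-1,0,0,16,0,-1]

```text
time: 43.07
position: [0.4044, 0.2344, 0.164]
ee_rot: [-3.141, -0.002, -2.848]
ft_force: [0.2, -0.9, -0.6]
gripper_width: 1.002
grasp_force: 0.0
```

Call:
servo_tool:
  steps: [0,0,0,0,-1,0,0,0,0,-1,0,0,0,0,-1,0,0,0,0,-1,0,0,0,0,-1,0,0,0,0,-1,0,0,0,0,-1,0,0,0,0,-1]

```text
time: 43.73
position: [0.4065, 0.2351, 0.1669]
ee_rot: [3.141, 0.0, -2.85]
ft_force: [-0.1, -0.1, -0.6]
gripper_width: 1.0
grasp_force: 0.0
```

```bash
python3 - <<'E'
from look import *
s=st(); g=np.array([.406,.235])
f=grab('wrist','w9.png'); w=cloud(f)
k=(w[...,2]>.056)&(w[...,2]<.076)&(np.hypot(w[...,0]-g[0],w[...,1]-g[1])<.06)
q=w[k]; print(len(q),np.median(q[:,2]),circ(q[:,:2]))
m=k.astype(np.uint8)*255
cs,hi=cv2.findContours(m,cv2.RETR_CCOMP,cv2.CHAIN_APPROX_NONE)
for c,h in zip(cs,hi[0]):
    if cv2.contourArea(c)>60:
        (u,v),_=cv2.minEnclosingCircle(c); print(h[3]>=0,cv2.contourArea(c),(round(u),round(v)),ray(f,u,v,.066).round(4))
W,C=world(); spools(W,.058,.074,dict(f2=(.406,.236)))
to(.406,.235,.062,-2.85)
E
```

```text
t 43.73 p [0.4065 0.2351 0.1669] rot [ 3.141  0.    -2.85 ] q [ 0.945  0.086 -0.536  0.    -0.948 -2.224] F [-0.1 -0.1 -0.6] w 1.0 g 0.0
3095 0.06561406792754806 (array([0.40490994, 0.23471335]), 0.03179552841186523)
False 3359.5 (255, 191) [0.4035 0.2344 0.066 ]
True 376.0 (255, 190) [0.403  0.2341 0.066 ]
f2 [([0.4086, 0.2344], 0.0341, np.float64(0.0659), 181), ([0.4077, 0.2359], 0.0332, np.float64(0.067), 225)]
turn 0.000 then tool dx,dy,dz mm [4.000e-01 1.000e-01 1.047e+02]
```

Call:
servo_tool:
  steps: [1.6,0,40,0,-1,0,0,40,0,-1,0,0,25,0,-1,0,0,0,0,-1,0,0,0,0,-1,0,0,0,0,1,0,0,0,0,1,0,0,0,0,1]

```text
time: 44.55
position: [0.4057, 0.2356, 0.0633]
ee_rot: [3.14, 0.003, -2.85]
ft_force: [0.6, -1.0, -0.4]
gripper_width: 0.831
grasp_force: 0.0
```

Call:
servo_tool:
  steps: [0,0,0,0,1,0,0,0,0,1,0,0,0,0,1,0,0,-10,0,1,0,0,-35,0,1,0,0,-35,0,1,0,0,-35,0,1,0,0,-35,0,1]

```text
time: 45.22
position: [0.4038, 0.2336, 0.2127]
ee_rot: [-3.141, -0.002, -2.85]
ft_force: [0.1, 2.2, -6.8]
gripper_width: 0.726
grasp_force: 30.0
```

```bash
python3 - <<'E'
from look import *
s=st(); to(.5962,.2555,.2,-2.85)
E
```

```text
t 45.22 p [0.4038 0.2336 0.2127] rot [-3.141e+00 -2.000e-03 -2.850e+00] q [ 9.470e-01  3.600e-02 -4.740e-01 -1.000e-03 -1.063e+00 -2.226e+00] F [ 0.1  2.2 -6.8] w 0.726 g 30.0
turn -0.000 then tool dx,dy,dz mm [-190.5  -34.4   12.7]
```

Call:
servo_tool:
  steps: [-38.1,-6.9,0,0,1,-38.1,-6.9,0,0,1,-38.1,-6.9,0,0,1,-38.1,-6.9,0,0,1,-38.1,-6.9,0,0,1,0,0,0,0,1,0,0,10,0,1,0,0,10,0,1]

```text
time: 45.88
position: [0.5963, 0.2558, 0.1896]
ee_rot: [3.141, -0.002, -2.851]
ft_force: [-0.6, -0.6, -6.0]
gripper_width: 0.726
grasp_force: 30.0
```

Call:
servo_tool:
  steps: [0,0,0,0,1,0,0,0,0,1,0,0,0,0,1,0,0,0,0,1,0,0,0,0,1,0,0,0,0,1,0,0,0,0,1,0,0,0,0,1]

```text
time: 46.55
position: [0.5972, 0.2564, 0.1918]
ee_rot: [3.141, 0.0, -2.85]
ft_force: [-0.2, -0.4, -5.7]
gripper_width: 0.724
grasp_force: 30.0
```

```bash
python3 - <<'E'
from look import *
s=st(); to(.5962,.2555,.186,-2.85)
held(np.array([.5962,.2555]),s['position'][2]-.063)
E
```

```text
t 46.55 p [0.5972 0.2564 0.1918] rot [ 3.141  0.    -2.85 ] q [ 0.705  0.353 -0.119 -0.    -1.099 -1.984] F [-0.2 -0.4 -5.7] w 0.724 g 30.0
turn 0.000 then tool dx,dy,dz mm [ 1.2 -0.6  5.8]
scene 61 52 lateral dir [0.489 0.872] flange lat/front/width [-0.8  0.5 60. ] spindle [-2.2  1.2 15.9]
side 63 61 lateral dir [-0.996 -0.09 ] flange lat/front/width [-2.2  0.1 58.9] spindle [-1.2  0.7 15.4]
```

Call:
servo_tool:
  steps: [1.2,-0.4,8,0,1,0,0,8,0,1,0,0,6,0,1,0,0,4,0,1,0,0,4,0,1,0,0,4,0,1,0,0,0,0,1,0,0,0,0,1]

```text
time: 47.32
position: [0.5962, 0.2556, 0.1573]
ee_rot: [-3.141, -0.0, -2.85]
ft_force: [0.3, 0.8, -4.8]
gripper_width: 0.726
grasp_force: 30.0
```

Call:
servo_tool:
  steps: [0,0,3,0,1,0,0,3,0,1,0,0,3,0,1,0,0,3,0,1,0,0,0,0,1,0,0,0,0,1,0,0,0,0,1,0,0,0,0,1]

```text
time: 47.98
position: [0.5963, 0.2557, 0.1458]
ee_rot: [3.142, 0.0, -2.85]
ft_force: [0.4, -0.0, -6.0]
gripper_width: 0.726
grasp_force: 30.0
```

Call:
servo_tool:
  steps: [0,0,8,0,1,0,0,8,0,1,0,0,8,0,1,0,0,8,0,1,0,0,8,0,1,0,0,6,0,1,0,0,0,0,1,0,0,0,0,1]

```text
time: 48.65
position: [0.596, 0.2554, 0.099]
ee_rot: [-3.141, -0.001, -2.85]
ft_force: [0.2, 0.2, -5.9]
gripper_width: 0.725
grasp_force: 30.0
```

Call:
servo_tool:
  steps: [0,0,3,0,1,0,0,2,0,1,0,0,0,0,1,0,0,0,0,-1,0,0,0,0,-1,0,0,0,0,-1,0,0,0,0,-1,0,0,0,0,-1]

```text
time: 49.32
position: [0.5966, 0.2559, 0.0953]
ee_rot: [3.141, 0.001, -2.85]
ft_force: [-0.2, 0.7, -0.2]
gripper_width: 0.983
grasp_force: 0.0
```

Call:
servo_tool:
  steps: [0,0,-30,0,-1,0,0,-40,0,-1,0,0,-40,0,-1,0,0,-40,0,-1,0,0,0,0,-1,0,0,0,0,-1,0,0,0,0,-1,0,0,0,0,-1]

```text
time: 49.98
position: [0.5956, 0.2553, 0.2435]
ee_rot: [-3.141, -0.002, -2.85]
ft_force: [0.4, 0.1, -0.5]
gripper_width: 1.001
grasp_force: 0.0
```

```bash
python3 - <<'E'
from cart import *
from look import *
s=st(); W,C=world(); estop(W,C)
spools(W,.088,.1025,dict(a=(.6915,.1815),b=(.5963,.2555)),.045)
flaps(W,np.array([.5054,-.282]),np.array([.726,-.688]),np.array([.688,.726]))
for w,c in zip(W,C):
    k=(c[:,0]>110)&(c[:,1]<70)&(c[:,2]<70)&(w[:,2]>.075)&(w[:,2]<.13)&(np.hypot(w[:,0]-.5255,w[:,1]-.309)<.04); print('estop xy',circ(w[k][:,:2]))
to(.5255,.309,.2,-2.2)
f=grab('wrist','w10.png')
a=grab('side')['color'][...,::-1]
cv2.imwrite('pics/c10.png',np.hstack([cv2.resize(a[180:330,120:320],(400,300)),cv2.resize(cv2.imread('pics/w10.png'),(400,300))]))
E
```

```text
t 49.98 p [0.5956 0.2553 0.2435] rot [-3.141e+00 -2.000e-03 -2.850e+00] q [ 0.705  0.316 -0.051 -0.    -1.206 -1.984] F [ 0.4  0.1 -0.5] w 1.001 g 0.0
estop top 70 [0.0984 0.0997]
estop top 81 [0.0993 0.1013]
a [([0.6924, 0.1821], 0.0326, np.float64(0.0956), 283), ([0.6934, 0.1839], 0.0344, np.float64(0.0972), 207)]
b [([0.5955, 0.2568], 0.0352, np.float64(0.0957), 240), ([0.5965, 0.2533], 0.0346, np.float64(0.0972), 237)]
0 left 490 453 ang 0.159
0 right 440 395 ang 0.168
0 far 786 767 ang 0.083
0 near 729 712 ang 0.084
1 left 163 137 ang 0.181
1 right 147 125 ang 0.181
1 far 249 247 ang 0.113
1 near 264 263 ang 0.116
estop xy (array([0.52734424, 0.30630048]), 0.020763984680175783)
estop xy (array([0.52360065, 0.31373792]), 0.020659215927124025)
turn -0.650 then tool dx,dy,dz mm [-2.1 88.4 43.2]
```

View pics/c10.png

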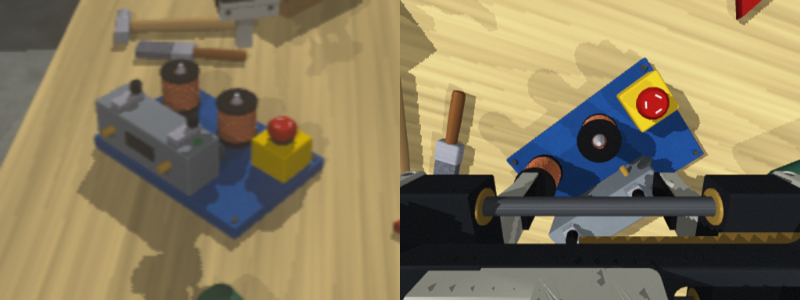

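Both copper spools are seated on the spindles: flange tops 95.7 mm, as expected. The stop is still latched at 99 mm. Now go and release it.

Call:
servo_tool:
  steps: [0,0,0,-0.1,-0.5,14.7,25.9,0,0,-0.5,14.7,25.9,0,0,-0.5,14.7,25.9,0,0,-0.5,0,0,40,0,-0.5,0,0,40,0,-0.5,0,0,38,0,-0.5,0,0,0,0,-0.5]

```text
time: 50.85
position: [0.5217, 0.3076, 0.1188]
ee_rot: [-3.138, -0.012, -2.751]
ft_force: [-1.2, -1.4, -1.6]
gripper_width: 0.753
grasp_force: 0.0
```

Call:
servo_tool:
  steps: [0,0,0,0,-0.5,0,0,0,0,-0.5,0,0,0,0,-0.5,0,0,0,0,-0.5,0,0,0,0,-0.5,0,0,0,0,-0.5,0,0,0,0,-0.5,0,0,0,0,-0.5]

```text
time: 51.52
position: [0.5258, 0.3106, 0.127]
ee_rot: [3.141, 0.001, -2.75]
ft_force: [0.0, -0.8, -0.8]
gripper_width: 0.748
grasp_force: 0.0
```

```bash
python3 - <<'E'
from look import *
s=st(); to(.5253,.3103,.0955,-2.75)
f=grab('wrist','w11.png'); c=f['color'].astype(int); m=((c[...,0]>110)&(c[...,1]<70)&(c[...,2]<70)).astype(np.uint8)
cs,_=cv2.findContours(m,0,1); k=max(cs,key=cv2.contourArea); (u,v),r=cv2.minEnclosingCircle(k); print(u,v,r,ray(f,u,v,.097).round(4))
E
```

```text
t 51.52 p [0.5258 0.3106 0.127 ] rot [ 3.141e+00  1.000e-03 -2.750e+00] q [ 0.853  0.351 -0.286 -0.    -0.933 -2.032] F [ 0.  -0.8 -0.8] w 0.748 g 0.0
turn 0.000 then tool dx,dy,dz mm [ 0.6 -0.1 31.5]
475.0 33.5 49.175804138183594 [0.3706 0.3798 0.097 ]
```

View pics/w11.png

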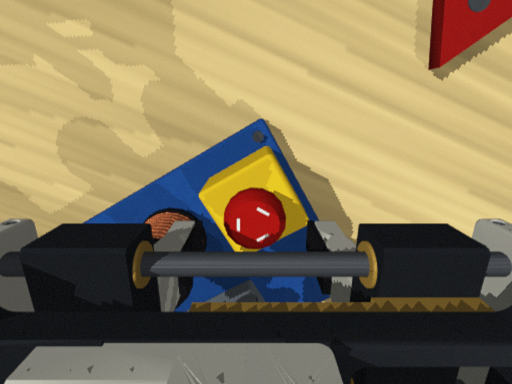

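Wrist view: the red head at (255,218) is centred between the fingers. Descend, grip and twist.

Call:
servo_tool:
  steps: [0,0,12,0,-0.5,0,0,12,0,-0.5,0,0,7,0,-0.5,0,0,0,0,-0.5,0,0,0,0,1,0,0,0,0,1,0,0,0,0,1,0,0,0,0,1]

```text
time: 52.23
position: [0.526, 0.3108, 0.0962]
ee_rot: [3.141, 0.001, -2.75]
ft_force: [0.6, -0.0, 0.6]
gripper_width: 0.505
grasp_force: 0.0
```

Call:
servo_tool:
  steps: [0,0,0,0,1,0,0,0,0,1,0,0,0,0,1,0,0,0,0,1,0,0,0,0.1,1,0,0,0,0.1,1,0,0,0,0.1,1,0,0,0,0.1,1]

```text
time: 52.9
position: [0.5261, 0.3101, 0.097]
ee_rot: [-3.141, 0.001, 3.13]
ft_force: [-2.2, -4.1, 14.4]
gripper_width: 0.485
grasp_force: 30.0
```

Call:
servo_tool:
  steps: [0,0,0,0.1,1,0,0,0,0.1,1,0,0,0,0.1,1,0,0,0,0.1,1,0,0,0,0,1,0,0,0,0,1,0,0,0,0,-0.5,0,0,0,0,-0.5]

```text
time: 53.57
position: [0.5256, 0.3102, 0.0956]
ee_rot: [-3.142, -0.0, 2.733]
ft_force: [-0.3, 1.0, -0.3]
gripper_width: 0.579
grasp_force: 0.0
```

Call:
servo_tool:
  steps: [0,0,0,0,-0.5,0,0,0,0,-0.5,0,0,-15,0,-0.5,0,0,-35,0,-0.5,0,0,-40,0,-0.5,0,0,-40,0,-0.5,0,0,0,0,-0.5,0,0,0,0,-0.5]

```text
time: 54.23
position: [0.5267, 0.3119, 0.2286]
ee_rot: [3.136, 0.002, 2.734]
ft_force: [0.3, -0.1, -1.5]
gripper_width: 0.749
grasp_force: 0.0
```

```bash
python3 - <<'E'
from cart import *
from look import *
s=st(); W,C=world(); estop(W,C)
spools(W,.088,.1025,dict(a=(.6915,.1815),b=(.5963,.2555)),.045)
flaps(W,np.array([.5054,-.282]),np.array([.726,-.688]),np.array([.688,.726]))
E
```

```text
t 54.23 p [0.5267 0.3119 0.2286] rot [3.136e+00 2.000e-03 2.734e+00] q [ 0.853  0.263 -0.16   0.    -1.142 -2.832] F [ 0.3 -0.1 -1.5] w 0.749 g 0.0
estop top 67 [0.1059 0.1082]
estop top 77 [0.1076 0.1089]
a [([0.6924, 0.1827], 0.0332, np.float64(0.0959), 278), ([0.6933, 0.1833], 0.0332, np.float64(0.0974), 214)]
b [([0.5962, 0.2547], 0.0346, np.float64(0.0961), 240), ([0.5949, 0.2556], 0.0338, np.float64(0.0972), 238)]
0 left 483 443 ang 0.161
0 right 432 398 ang 0.165
0 far 770 749 ang 0.084
0 near 729 711 ang 0.085
1 right 90 74 ang 0.187
1 far 24 24 ang 0.094
1 near 75 75 ang 0.116
```

```bash
python3 -c "
from station import env
print(env.job_done())"
```

```text
the job is handed in; nothing more can be done
None
```

The job is handed in at about 54 s and its verdict was not shown. My last camera check found the three empties boxed with the carton closed, both copper spools seated on the spindles, and the emergency stop up again; the hammer, brush and magnet were never approached.

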